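# Tighten a mould clamp to its click

### The arm

A 7-joint arm with a two-finger parallel gripper is mounted at the origin on a cart in front of the work surface, level with it; the furniture and walls round the work are solid. World frame = base frame: x ahead of the robot, y to its left, z up, the work surface at z = 0. Lengths are in m, angles in rad, forces in N, time in s.
With the tool pointing down it reaches from about 0.4 to 0.925 m from the base axis. Payload 5.6 kg.
Tool frame: the origin (TCP) lies at the very end of the fingers, on their centre line; the grasp point (between the pads) lies 19 mm behind it; z points along the fingers, y is the direction in which the jaws open and shut (so a half turn about z gives the same grasp; the last joint's range is limited). The gripper opens to 85 mm and grips with 20 to 120 N. Pads are 22 mm wide; open, the fingers measure 114 mm over their backs; the gripper's body (76 mm by 85 mm) begins 54 mm behind the grasp point. The pads swing forward as they close: fully open they stand 13 mm farther back than shut.
Start: joints at [-1.309, 0.468, -0.012, 1.603, 0.006, 1.071, -0.056], TCP at [0.195, 0.62, 0.231] pointing down, gripper open.
Joint ranges: [-2.53, 2.53], [-0.31, 2.02], [-1.57, 1.55], [0.28, 2.44], [-1.29, 4.43], [0.15, 1.84], [-2.92, 2.92]. Speed limits (rad/s): [2.57, 2.57, 3.14, 3.14, 3.14, 3.14, 3.14].

### API

Orientations are given as a rotation vector (axis times angle).
In Python, from bench import state, cams, env gives the robot as it stands.
- The arm moves only by the shell command python3 -m handwheel 'ROWS' [FORCE]. ROWS is JSON, a list of rows, each an object of numbers: "wx", "wy", "wz": the turn, a rotation vector about the tool's x, y, z in rad; "x", "y", "z": the shift along the tool's x, y, z in cm; "jaw": the finger opening in cm, from 0 to 8.54. In form: [{"wx": .., "wy": .., "wz": .., "x": .., "y": .., "z": .., "jaw": ..}, ...]. A call has 1 to 20 rows; each row shifts and turns the pose as measured when the row begins, along the tool's axes as they then stand; what a row does not reach is not made up. A row lasts 1/10 s, in which the tool goes at most 50 mm and 8.59 degrees, less where a joint would pass 70% of its speed; a pose out of reach is approached as far as the arm can. A call is refused whole if a number of a shift passes 5 or a number of a turn 0.15, either way. A call with a gripper value outside its range is refused whole. The fingers move at their own pace and stop on an object; FORCE is the grip in N (left out, the last holds). Time passes only in rows, so rows that do not move let the fingers close. It gives the time, the measured TCP pose, the force and the opening at its end, in the units of the state.
- state(): the state, without advancing time (a new reading comes with each control period).
- cams.capture(name): name is "scene" or "top" or "wrist"; returns (picture, depth): 480x640x3 uint8, red, green, blue; 480x640 float32, m along the optical axis (not along the pixel's ray), 0 where there is no reading.
- cams.camera_params(name): a dict with "mtx" (3x3 intrinsics, pixels), "origin" and "orientation" of the camera in the world. Camera axes: x right, y down, z forward; pixel columns grow to the right and rows downward; lengths in m; the calibration is good to about 2 mm. A picture is of the moment at which its call begins: read the wrist's pose just before it. camera_params takes no time and is no camera call; for the wrist camera it gives the pose at the moment of the call.
- env.finish_job(): hands the job in, once; it reports no verdict.
The state is a dict: "clock": time; "q": joint angles; "qd": joint speeds; "effort": joint torques, N m; "ee_pos": TCP position; "ee_rot": TCP orientation; "contact_force": force on the tool from outside, world axes, zero at the start; "torque": the same for the moment, N m; "gripper_width": finger opening in m.
Only numpy, scipy, OpenCV 4.12 (cv2) and the standard library are available. Lean on these libraries where they do the work, as an engineer would, in place of code of your own. Each camera call takes 0.05 s, during which the arm holds its last target.

### The job

Tighten the bolt of the plaster-mould clamp with the click wrench that sits on it: swing the green handle clockwise (seen from above) through its free play and on until the bolt is tight and the handle gives at its breakaway joint. Hold it there for a moment without forcing it on towards the end of the give, then swing the handle back to its rest post and let go. Leave the two tubs and the tile where they stand.

Things in the scene. Friction and masses are not known exactly. Their poses are not given: they have to be found in the camera images.
- clamp_stand: Fixed stand: dark steel base 150x200x12 mm, white two-part plaster mould 100x140 mm up to z = 71 mm, steel strap on it up to z = 80 mm. Origin on the table under the bolt's vertical axis, about which the wrench turns; z up. A rubber-sleeved rest post (16 mm thick, top z = 115 mm) stands 111 mm from the axis beside the parked handle.
- wrench_head: Round steel ratchet head, 54 mm across, z = 88 to 112 mm (bolt end to 120), captive on the bolt; turns about the vertical only, from the rest post 1.7 rad clockwise from above. Origin on the bolt's axis at table height; the handle lies along its -x. Clockwise it swings freely, then bites and turns the bolt until that seats; anticlockwise it swings freely and the bolt stays.
- wrench_handle: Straight level handle with a round green sleeve (black rings), 26 mm thick, 137 to 227 mm from the bolt's axis, axis at z = 100 mm, open below. Origin: the breakaway pin, 45 mm from the bolt's axis; x in line with the head's x until it gives. It gives clockwise against the head: 0.04 to 0.2 rad is right, more is over-tightened, 0.26 is its end. Unloaded it springs back in line.
- handle_grip (a point): Where to take or push the handle: on the sleeve's axis, 185 mm from the bolt's axis, 140 mm from the pin, z = 100 mm. Force here, square to the handle: free swing 1 N, turning the bolt 2 to 4 N; seated, it rises to 11.4 N, where the handle gives; then 12.5 N at 0.05 rad of give, 13.6 at 0.1, 14.6 at 0.15 (1.6 N m about the pin + 3 N m/rad).
- handle_rest (a point): Point on the stand (no solid) where handle_grip lies when the handle is parked against the rest post. Hidden and different each time, as clockwise turn of the head from this rest position: the ratchet bites at 0.4 to 0.6 rad, the bolt seats at 0.8 to 1.15 rad.
- tub_sky: Light-blue lidded tub, 67 mm across, 57 mm high, on the table near the clamp; origin at the centre of its underside. Leave it.
- tub_ochre: Ochre lidded tub, 67 mm across, 62 mm high, on the table near the clamp; origin at the centre of its underside. Leave it.
- tile_green: Green glazed L-shaped test tile, 44x46x62 mm, standing on the table near the clamp; origin at the centre of its underside. Leave it.

How it is judged:
By the outcome, as a careful person would: the job done as asked, in the order asked, and still so for the second after the job is handed in, with the robot touching nothing.
It also fails if it takes over 67 s, if anything falls off the work surface, if the arm or the gripper's body presses on something with over 40 N, if the wrist force passes 120 N, or if a joint passes its speed limit or range.

## Working session

There is one attempt and no reset: what is moved stays moved. The work goes in short steps, Python scripts to look and compute and a shell command to move; the robot and the scene stay as the last step left them, time stands still between calls to the robot, and variables do not carry over. Pictures are saved under pics/ and viewed, and the job is handed in when it is done.

```bash
ls; mkdir -p pics
python3 - <<'E'
from bench import state,cams
import cv2
s=state();print(s)
for n in("scene","top"):
    p,d=cams.capture(n);cv2.imwrite(f"pics/{n}0.png",p[:,:,::-1]);c=cams.camera_params(n);print(n,c)
E
```

```text
pics
{'clock': 0.0, 'q': array([-1.30901258,  0.46837946, -0.01160811,  1.60360217,  0.00597578,
        1.07141046, -0.05629066]), 'qd': array([-0.00157115,  0.00078814, -0.00152287,  0.00084029, -0.00013975,
        0.00115864,  0.00041357]), 'effort': array([ 1.76275817e-04, -5.32377183e+01,  2.21636222e-02, -2.51303762e+01,
        1.16049073e-02,  7.72988889e-03,  9.68054756e-07]), 'ee_pos': array([0.19494709, 0.61950065, 0.23034572]), 'ee_rot': array([-4.76972192e-01, -3.10500147e+00,  2.75926647e-03]), 'contact_force': array([-1.09045785,  1.62591905, -0.40891743]), 'torque': array([ 0.01019273, -0.00496648, -0.00646964]), 'gripper_width': 0.0857080564664083}
scene {'mtx': array([[442.06609265,   0.        , 327.56586985],
       [  0.        , 442.06609265, 241.31221535],
       [  0.        ,   0.        ,   1.        ]]), 'origin': array([ 0.07192673, -0.40383672,  0.56810088]), 'orientation': array([-2.02950821,  0.84555697, -0.44510168])}
top {'mtx': array([[611.04979906,   0.        , 323.0669521 ],
       [  0.        , 611.04979906, 240.5719503 ],
       [  0.        ,   0.        ,   1.        ]]), 'origin': array([0.42178466, 0.0944362 , 1.48806032]), 'orientation': array([-2.12755708,  2.17543858, -0.12574715])}
```

View pics/scene0.png

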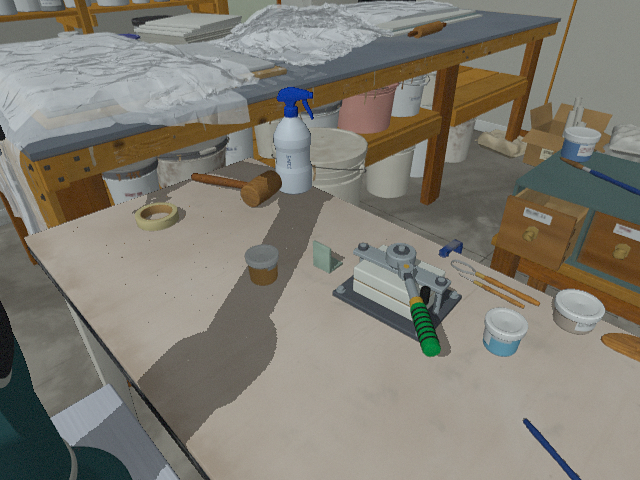

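View pics/top0.png

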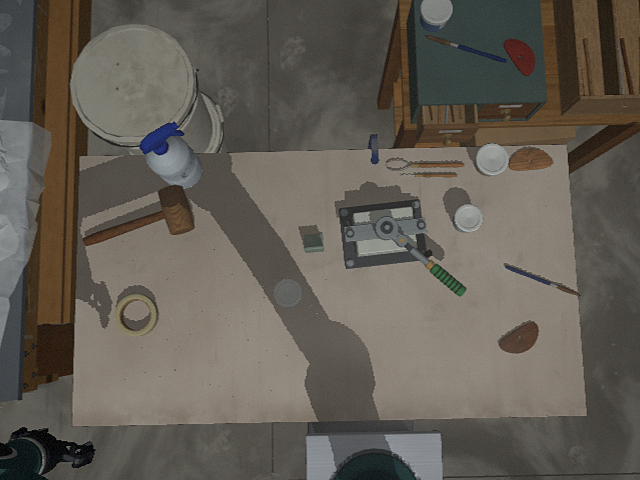

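```bash
cat > h.py <<'E'
import numpy as np,cv2
from scipy.spatial.transform import Rotation as R
from bench import state,cams
def ray(n,u,v,z):
    c=cams.camera_params(n);r=R.from_rotvec(c["orientation"]).apply(np.linalg.solve(c["mtx"],[u,v,1.]))
    o=c["origin"];return o+r*(z-o[2])/r[2]
def cloud(n):
    p,d=cams.capture(n);c=cams.camera_params(n);v,u=np.mgrid[:480,:640]
    P=np.stack([(u-c["mtx"][0,2])/c["mtx"][0,0],(v-c["mtx"][1,2])/c["mtx"][1,1],np.ones_like(d)],-1)*d[...,None]
    return p,d,(P.reshape(-1,3)@R.from_rotvec(c["orientation"]).as_matrix().T+c["origin"]).reshape(480,640,3)
E
python3 - <<'E'
from h import *
p,d,W=cloud("top")
cv2.imwrite("pics/topc.png",cv2.resize(p[170:320,270:490,::-1],None,fx=3.6,fy=3.6,interpolation=cv2.INTER_CUBIC))
hsv=cv2.cvtColor(p,cv2.COLOR_RGB2HSV)
m=(hsv[...,0]>45)&(hsv[...,0]<85)&(hsv[...,1]>120)&(W[...,2]>.08)&(W[...,2]<.13)
m[:, :380]=0
X=W[m];print(m.sum(),X.mean(0),X[:,2].max())
c=X[:,:2].mean(0);w,V=np.linalg.eigh(np.cov((X[:,:2]-c).T));a=V[:,1];t=(X[:,:2]-c)@a
print("axis",a,c+a*t.min(),c+a*t.max())
m2=(W[...,2]>.084)&(W[...,2]<.135)&~m
m2[:200]=0;m2[260:]=0;m2[:,:365]=0;m2[:,410:]=0
print("head",m2.sum(),W[m2].mean(0), W[m2].min(0),W[m2].max(0))
E
```

```text
32 [ 0.5004224  -0.16668636  0.10981089] 0.11921371333425079
axis [-0.70747068 -0.7067427 ] [ 0.52734076 -0.1397957 ] [ 0.46750456 -0.19957033]
head 680 [ 0.61519474 -0.04755022  0.11015417] [ 0.57127078 -0.09410503  0.08408187] [0.65061525 0.00847773 0.12652883]
```

View pics/topc.png

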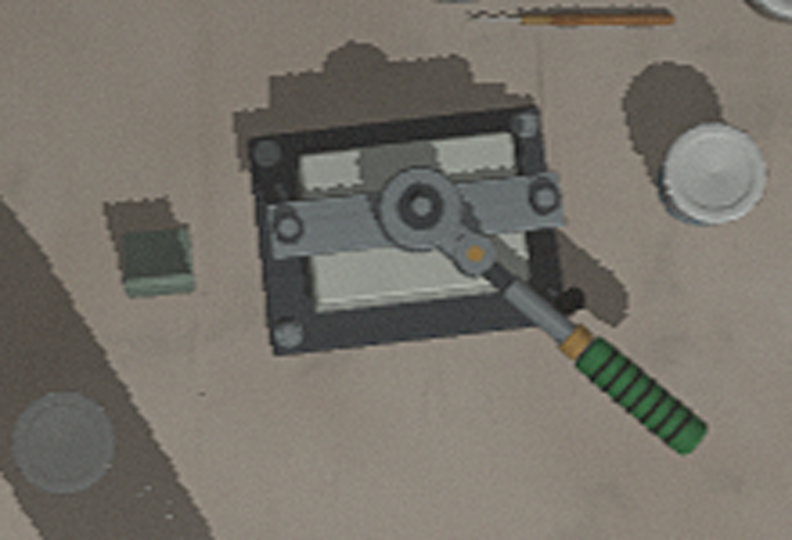

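Run:
```python
from h import *
f=lambda u,v,z:ray("top",270+u/3.6,170+v/3.6,z)
b=f(421,206,.12);pin=f(476,254,.11);e=f(696,439,.1);s=f(585,351,.1)
print(b,pin,s,e,[np.linalg.norm((x-b)[:2]) for x in(pin,s,e)],[np.arctan2(*(x-b)[[1,0]]) for x in (pin,s,e)])
th=np.arctan2(*(e-b)[[1,0]]);g=b[:2]+.185*np.array([np.cos(th),np.sin(th)]);print(g)
print("tub",f(714,175,.057),f(64,443,.062),"post",f(570,298,.115))
S=state();M=R.from_rotvec(S["ee_rot"]).as_matrix();print(M)
```

```text
[ 0.62281657 -0.0392836   0.12      ] [ 0.59290162 -0.07383557  0.11      ] [ 0.53087437 -0.14142149  0.1       ] [ 0.47397275 -0.20851696  0.1       ] [np.float64(0.04570276569065777), np.float64(0.13742458909620098), np.float64(0.22537615397163052)] [np.float64(-2.284389395511714), np.float64(-2.303709256934361), np.float64(-2.29217956470519)]
[ 0.50063813 -0.17819879]
tub [ 0.64819161 -0.2384141   0.057     ] [0.48180458 0.19104399 0.062     ] post [ 0.5631632  -0.13096273  0.115     ]
[[-9.53893847e-01  3.00144015e-01 -3.14300000e-04]
 [ 3.00144156e-01  9.53892830e-01 -1.39802392e-03]
 [-1.19799997e-04 -1.42790172e-03 -9.99998973e-01]]
```

The top view puts the bolt axis at (0.623, -0.039). The parked handle has a bearing of -2.295 rad, so the grip point is at (0.501, -0.178).

```bash
python3 -m handwheel '[{"x":-4,"y":-2.6},{"x":-4,"y":-2.6},{"x":-4,"y":-2.6},{"x":-4,"y":-2.6},{"x":-4,"y":-2.6},{"x":-4,"y":-2.6},{"x":-4,"y":-2.6},{"x":-4,"y":-2.6},{"x":-4,"y":-2.6},{"x":-4,"y":-2.6},{"x":-1.4,"y":-4.5},{"x":-1.4,"y":-4.5},{"x":-1.4,"y":-4.5},{"x":-1.4,"y":-4.5},{"x":-1.4,"y":-4.5},{"x":-1.4,"y":-4.5},{"x":-1.4,"y":-4.5},{"x":-1.4,"y":-4.5},{"x":-1.4,"y":-4.5}]'
python3 -m handwheel '[{"wz":0.1},{"wz":0.1},{"wz":0.1},{"wz":0.1},{"wz":0.1},{"wz":0.1},{"wz":0.1},{"wz":0.1},{"wz":0.1},{"wz":0.1},{"wz":0.1},{"wz":0.1},{"wz":0.1},{"wz":0.1},{"wz":0.1},{"wz":0.1},{"wz":0.1},{"wz":0.1},{"wz":0.1},{"wz":0.1}]'
cat >> h.py <<'E'
def rel(tgt,bear):
    S=state();M=R.from_rotvec(S["ee_rot"]);d=M.inv().apply(np.array(tgt)-S["ee_pos"])*100
    c,s=np.cos(bear),np.sin(bear);T=R.from_matrix(np.array([[c,s,0],[s,-c,0],[0,0,-1]]).T)
    T=R.from_matrix(np.stack([[c,s,0],[s,-c,0],[0,0,-1]],1))
    print("t",S["clock"],"pos",S["ee_pos"].round(4),"shift cm",d.round(2),"rot",(M.inv()*T).as_rotvec().round(3),"F",S["contact_force"].round(2),"w",S["gripper_width"],"q",S["q"].round(2))
E
python3 -c "
from h import *
rel([.5,-.178,.2],.847)"
```

```text
t 0.15 pos [0.195  0.6196 0.2305] shift cm [-53.03 -66.92   3.15] rot [-1.00e-03  1.00e-03  1.99e+00] F [-0.26 -0.14  0.77] w 0.08529531347570639 q [-1.31  0.47 -0.01  1.6   0.01  1.07 -0.06]schema error: expected keys wx, wy, wz, x, y, z, jaw
schema error: expected keys wx, wy, wz, x, y, z, jaw
```

```bash
python3 -m handwheel '[{"wx":0,"wy":0,"wz":0,"x":-4,"y":-2.6,"z":0,"jaw":8.5},{"wx":0,"wy":0,"wz":0,"x":-4,"y":-2.6,"z":0,"jaw":8.5},{"wx":0,"wy":0,"wz":0,"x":-4,"y":-2.6,"z":0,"jaw":8.5},{"wx":0,"wy":0,"wz":0,"x":-4,"y":-2.6,"z":0,"jaw":8.5},{"wx":0,"wy":0,"wz":0,"x":-4,"y":-2.6,"z":0,"jaw":8.5},{"wx":0,"wy":0,"wz":0,"x":-4,"y":-2.6,"z":0,"jaw":8.5},{"wx":0,"wy":0,"wz":0,"x":-4,"y":-2.6,"z":0,"jaw":8.5},{"wx":0,"wy":0,"wz":0,"x":-4,"y":-2.6,"z":0,"jaw":8.5},{"wx":0,"wy":0,"wz":0,"x":-4,"y":-2.6,"z":0,"jaw":8.5},{"wx":0,"wy":0,"wz":0,"x":-4,"y":-2.6,"z":0,"jaw":8.5}]'
python3 -c "
from h import *
rel([.5,-.178,.2],.847)"
```

```text
clock: 1.15
ee_pos: [0.5032, 0.2458, 0.2267]
ee_rot: [-0.449, -3.104, 0.002]
contact_force: [0.8, 0.5, 0.3]
gripper_width: 0.0848
t 1.15 pos [0.5032 0.2458 0.2267] shift cm [-11.72 -40.72   2.7 ] rot [-6.000e-03 -1.000e-03  2.007e+00] F [0.75 0.54 0.35] w 0.08482494368350857 q [-0.65  0.32  0.16  1.84 -0.06  0.99  0.83]
```

```bash
python3 -m handwheel '[{"wx":0,"wy":0,"wz":0,"x":-1.3,"y":-4.5,"z":0,"jaw":8.5},{"wx":0,"wy":0,"wz":0,"x":-1.3,"y":-4.5,"z":0,"jaw":8.5},{"wx":0,"wy":0,"wz":0,"x":-1.3,"y":-4.5,"z":0,"jaw":8.5},{"wx":0,"wy":0,"wz":0,"x":-1.3,"y":-4.5,"z":0,"jaw":8.5},{"wx":0,"wy":0,"wz":0,"x":-1.3,"y":-4.5,"z":0,"jaw":8.5},{"wx":0,"wy":0,"wz":0,"x":-1.3,"y":-4.5,"z":0,"jaw":8.5},{"wx":0,"wy":0,"wz":0,"x":-1.3,"y":-4.5,"z":0,"jaw":8.5},{"wx":0,"wy":0,"wz":0,"x":-1.3,"y":-4.5,"z":0,"jaw":8.5},{"wx":0,"wy":0,"wz":0,"x":-1.3,"y":-4.5,"z":0,"jaw":8.5}]'
python3 -m handwheel '[{"wx":0,"wy":0,"wz":0.1,"x":0,"y":0,"z":0,"jaw":6},{"wx":0,"wy":0,"wz":0.1,"x":0,"y":0,"z":0,"jaw":6},{"wx":0,"wy":0,"wz":0.1,"x":0,"y":0,"z":0,"jaw":6},{"wx":0,"wy":0,"wz":0.1,"x":0,"y":0,"z":0,"jaw":6},{"wx":0,"wy":0,"wz":0.1,"x":0,"y":0,"z":0,"jaw":6},{"wx":0,"wy":0,"wz":0.1,"x":0,"y":0,"z":0,"jaw":6},{"wx":0,"wy":0,"wz":0.1,"x":0,"y":0,"z":0,"jaw":6},{"wx":0,"wy":0,"wz":0.1,"x":0,"y":0,"z":0,"jaw":6},{"wx":0,"wy":0,"wz":0.1,"x":0,"y":0,"z":0,"jaw":6},{"wx":0,"wy":0,"wz":0.1,"x":0,"y":0,"z":0,"jaw":6},{"wx":0,"wy":0,"wz":0.1,"x":0,"y":0,"z":0,"jaw":6},{"wx":0,"wy":0,"wz":0.1,"x":0,"y":0,"z":0,"jaw":6},{"wx":0,"wy":0,"wz":0.1,"x":0,"y":0,"z":0,"jaw":6},{"wx":0,"wy":0,"wz":0.1,"x":0,"y":0,"z":0,"jaw":6},{"wx":0,"wy":0,"wz":0.1,"x":0,"y":0,"z":0,"jaw":6},{"wx":0,"wy":0,"wz":0.1,"x":0,"y":0,"z":0,"jaw":6},{"wx":0,"wy":0,"wz":0.1,"x":0,"y":0,"z":0,"jaw":6},{"wx":0,"wy":0,"wz":0.1,"x":0,"y":0,"z":0,"jaw":6},{"wx":0,"wy":0,"wz":0.1,"x":0,"y":0,"z":0,"jaw":6},{"wx":0,"wy":0,"wz":0.1,"x":0,"y":0,"z":0,"jaw":6}]'
python3 - <<'E'
from h import *
rel([.5006,-.1782,.08],.847)
p,d=cams.capture("wrist");cv2.imwrite("pics/w1.png",p[:,:,::-1])
rel([.5006,-.1782,.08],.847)
E
```

```text
clock: 2.05
ee_pos: [0.5009, -0.1928, 0.2264]
ee_rot: [-0.451, -3.107, 0.001]
contact_force: [0.1, 0.2, 0.1]
gripper_width: 0.0852
clock: 4.05
ee_pos: [0.4947, -0.2022, 0.2229]
ee_rot: [-2.919, -1.155, 0.016]
contact_force: [-0.2, -0.1, 0.8]
gripper_width: 0.0602
t 4.05 pos [ 0.4947 -0.2022  0.2229] shift cm [ 2.19 -1.25 14.28] rot [-0.007  0.008 -0.093] F [-0.19 -0.12  0.79] w 0.06018647663126409 q [-0.34  0.35  0.82  1.93 -0.3   1.   -0.2 ]
t 4.1 pos [ 0.4947 -0.2021  0.2229] shift cm [ 2.19 -1.26 14.27] rot [-0.007  0.009 -0.097] F [-0.02  0.19 -0.24] w 0.05985683556005537 q [-0.34  0.35  0.82  1.93 -0.3   1.   -0.2 ]
```

View pics/w1.png

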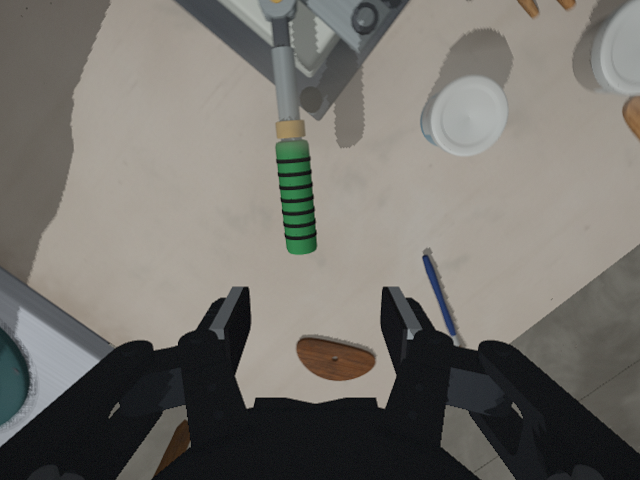

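The wrist view shows the sleeve from (292,140) to (301,253). It lies ahead and slightly left of the jaws, which matches the computed shift of +2.2 and -1.25 cm.

```bash
python3 -m handwheel '[{"wx":0,"wy":0,"wz":-0.095,"x":2.2,"y":-1.25,"z":0,"jaw":6},{"wx":0,"wy":0,"wz":0,"x":0,"y":0,"z":2.5,"jaw":6},{"wx":0,"wy":0,"wz":0,"x":0,"y":0,"z":2.5,"jaw":6},{"wx":0,"wy":0,"wz":0,"x":0,"y":0,"z":2,"jaw":6}]'
python3 - <<'E'
from h import *
rel([.5006,-.1782,.08],.847)
p,d=cams.capture("wrist");cv2.imwrite("pics/w2.png",p[:,:,::-1])
E
```

```text
clock: 4.5
ee_pos: [0.5054, -0.1739, 0.153]
ee_rot: [-2.85, -1.32, 0.006]
contact_force: [0.2, 0.5, 0.1]
gripper_width: 0.06
t 4.5 pos [ 0.5054 -0.1739  0.153 ] shift cm [-0.62 -0.07  7.3 ] rot [-0.003  0.003  0.02 ] F [0.17 0.49 0.08] w 0.05999129150324711 q [-0.31  0.44  0.73  1.99 -0.39  0.85 -0.07]
```

View pics/w2.png

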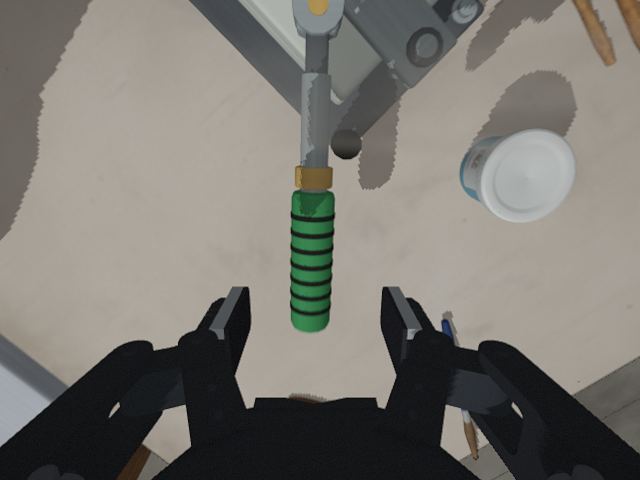

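The handle is centred between the open fingers, with its sleeve axis near column 312. Next I descend and close loosely so the fingers cage it.

```bash
python3 -m handwheel '[{"wx":0,"wy":0,"wz":0.02,"x":-0.6,"y":-0.1,"z":2,"jaw":6},{"wx":0,"wy":0,"wz":0,"x":0,"y":0,"z":2,"jaw":6},{"wx":0,"wy":0,"wz":0,"x":0,"y":0,"z":2,"jaw":6},{"wx":0,"wy":0,"wz":0,"x":0,"y":0,"z":1.3,"jaw":6},{"wx":0,"wy":0,"wz":0,"x":0,"y":0,"z":0,"jaw":6}]' 20
python3 - <<'E'
from h import *
rel([.5006,-.1782,.08],.847)
E
```

```text
clock: 5.05
ee_pos: [0.4999, -0.1723, 0.0752]
ee_rot: [-2.846, -1.315, 0.011]
contact_force: [0.3, 0.1, 0.5]
gripper_width: 0.0596
t 5.05 pos [ 0.4999 -0.1723  0.0752] shift cm [-0.4   0.43 -0.48] rot [-0.009  0.003  0.019] F [0.29 0.1  0.51] w 0.059614976112978266 q [-0.23  0.56  0.63  2.03 -0.5   0.71  0.02]
```

```bash
python3 -m handwheel '[{"wx":0,"wy":0,"wz":0.02,"x":-0.4,"y":0.4,"z":-0.3,"jaw":6},{"wx":0,"wy":0,"wz":0,"x":0,"y":0,"z":0,"jaw":3},{"wx":0,"wy":0,"wz":0,"x":0,"y":0,"z":0,"jaw":3},{"wx":0,"wy":0,"wz":0,"x":0,"y":0,"z":0,"jaw":3},{"wx":0,"wy":0,"wz":0,"x":0,"y":0,"z":0,"jaw":3},{"wx":0,"wy":0,"wz":0,"x":0,"y":0,"z":0,"jaw":3},{"wx":0,"wy":0,"wz":0,"x":0,"y":0,"z":0,"jaw":3}]' 20
python3 - <<'E'
from h import *
rel([.5006,-.1782,.08],.847)
p,d=cams.capture("wrist");cv2.imwrite("pics/w3.png",p[:,:,::-1])
E
```

```text
clock: 5.75
ee_pos: [0.5017, -0.1779, 0.0816]
ee_rot: [-2.858, -1.288, 0.006]
contact_force: [-0.6, 0.3, -1.4]
gripper_width: 0.0301
t 5.75 pos [ 0.5017 -0.1779  0.0816] shift cm [-0.1  -0.06  0.16] rot [-0.008  0.001 -0.   ] F [-0.63  0.31 -1.44] w 0.03007801847289397 q [-0.23  0.55  0.65  2.03 -0.5   0.73  0.01]
```

View pics/w3.png

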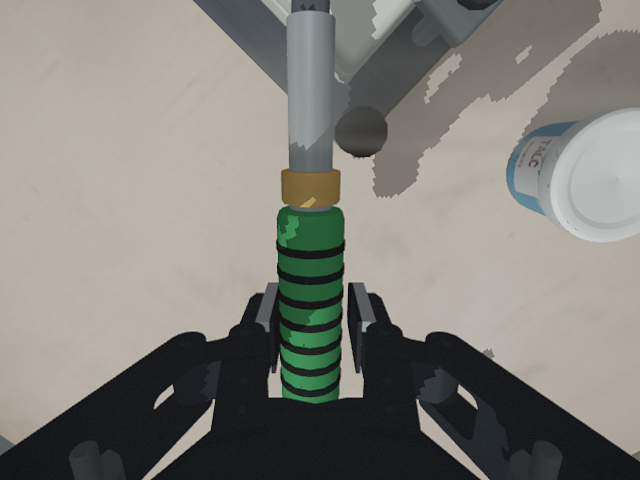

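The handle sits caged between the pads, with a gap on each side. I start the swing.

```bash
cat >> h.py <<'E'
B=np.array([.6228,-.0393])
def arc():
    S=state();v=S["ee_pos"][:2]-B;phi=np.arctan2(v[1],v[0]);phi=phi-2*np.pi if phi>0 else phi
    M=R.from_rotvec(S["ee_rot"]).as_matrix();tb=np.arctan2(M[1,0],M[0,0])
    t=np.array([np.sin(phi),-np.cos(phi)]) # clockwise tangent
    F=S["contact_force"];c=-2.2945-phi
    tw=-(.847-tb) if 0 else .847-tb
    print(f"t {S['clock']:.2f} turn {c:.4f} tooltwist {tw:.4f} r {np.linalg.norm(v):.4f} z {S['ee_pos'][2]:.4f} Ftan(resist+) {-(F[:2]@t):.2f} Frad {F[:2]@v/np.linalg.norm(v):.2f} Fz {F[2]:.2f} Mz {S['torque'][2]:.2f} tilt {M[:2,2].round(3)} q {S['q'].round(2)}")
E
python3 -m handwheel '[{"wx":0,"wy":0,"wz":0.05,"x":0.02,"y":-0.93,"z":0,"jaw":3},{"wx":0,"wy":0,"wz":0.05,"x":0.02,"y":-0.93,"z":0,"jaw":3},{"wx":0,"wy":0,"wz":0.05,"x":0.02,"y":-0.93,"z":0,"jaw":3},{"wx":0,"wy":0,"wz":0.05,"x":0.02,"y":-0.93,"z":0,"jaw":3}]'
python3 -c "
from h import *
arc()"
```

```text
clock: 6.2
ee_pos: [0.4791, -0.1532, 0.083]
ee_rot: [2.983, 0.984, 0.001]
contact_force: [-0.1, -0.4, 0.0]
gripper_width: 0.03
t 6.20 turn 0.1770 tooltwist 0.2096 r 0.1834 z 0.0830 Ftan(resist+) 0.26 Frad 0.31 Fz 0.04 Mz 0.02 tilt [ 0.001 -0.   ] q [-0.33  0.52  0.71  2.1  -0.53  0.7  -0.19]
```

```bash
python3 -m handwheel '[{"wx":0,"wy":0,"wz":0.04,"x":-0.05,"y":-1.0,"z":0.05,"jaw":3},{"wx":0,"wy":0,"wz":0.04,"x":0,"y":-1.0,"z":0,"jaw":3},{"wx":0,"wy":0,"wz":0.05,"x":0,"y":-0.95,"z":0,"jaw":3},{"wx":0,"wy":0,"wz":0.05,"x":0.0,"y":-0.95,"z":0,"jaw":3},{"wx":0,"wy":0,"wz":0.05,"x":0.0,"y":-0.95,"z":0,"jaw":3}]'
python3 -c "
from h import *
arc()"
python3 -m handwheel '[{"wx":0,"wy":0,"wz":0.05,"x":0.0,"y":-0.95,"z":0,"jaw":3},{"wx":0,"wy":0,"wz":0.05,"x":0.02,"y":-0.95,"z":0,"jaw":3},{"wx":0,"wy":0,"wz":0.05,"x":0.02,"y":-0.95,"z":0,"jaw":3}]'
python3 -c "
from h import *
arc()"
```

```text
clock: 6.7
ee_pos: [0.4557, -0.1136, 0.0838]
ee_rot: [3.073, 0.616, 0.012]
contact_force: [0.1, 0.1, 0.3]
gripper_width: 0.0297
t 6.70 turn 0.4287 tooltwist 0.4512 r 0.1828 z 0.0838 Ftan(resist+) -0.03 Frad -0.11 Fz 0.32 Mz -0.03 tilt [ 0.009 -0.005] q [-0.47  0.49  0.79  2.19 -0.57  0.66 -0.45]
clock: 7.0
ee_pos: [0.4478, -0.0874, 0.0844]
ee_rot: [3.11, 0.372, 0.019]
contact_force: [-0.5, -2.8, -0.7]
gripper_width: 0.03
t 7.00 turn 0.5788 tooltwist 0.6088 r 0.1815 z 0.0844 Ftan(resist+) 2.57 Frad 1.18 Fz -0.73 Mz -0.06 tilt [ 0.013 -0.008] q [-0.57  0.49  0.84  2.22 -0.6   0.65 -0.63]
```

```bash
python3 -m handwheel '[{"wx":0,"wy":0,"wz":0.04,"x":-0.1,"y":-0.9,"z":0.1,"jaw":3},{"wx":0,"wy":0,"wz":0.04,"x":-0.1,"y":-0.9,"z":0.1,"jaw":3},{"wx":0,"wy":0,"wz":0.04,"x":-0.1,"y":-0.9,"z":0.1,"jaw":3}]'
python3 -c "
from h import *
arc()"
python3 -m handwheel '[{"wx":0,"wy":0,"wz":0.03,"x":-0.05,"y":-0.6,"z":0.05,"jaw":3}]'
python3 -c "
from h import *
arc()"
```

```text
clock: 7.3
ee_pos: [0.4437, -0.0658, 0.083]
ee_rot: [3.119, 0.173, 0.036]
contact_force: [1.0, -5.1, 3.3]
gripper_width: 0.0299
t 7.30 turn 0.7003 tooltwist 0.7362 r 0.1811 z 0.0830 Ftan(resist+) 5.16 Frad -0.28 Fz 3.26 Mz 0.02 tilt [ 0.024 -0.017] q [-0.66  0.49  0.88  2.25 -0.63  0.64 -0.78]
clock: 7.4
ee_pos: [0.4433, -0.0611, 0.0829]
ee_rot: [3.119, 0.123, 0.04]
contact_force: [-1.4, -4.6, 2.1]
gripper_width: 0.0301
t 7.40 turn 0.7261 tooltwist 0.7682 r 0.1808 z 0.0829 Ftan(resist+) 4.41 Frad 1.92 Fz 2.05 Mz -0.02 tilt [ 0.026 -0.019] q [-0.68  0.49  0.89  2.26 -0.63  0.63 -0.82]
```

```bash
cat >> h.py <<'E'
def cor():
    arc();S=state();v=S["ee_pos"][:2]-B;phi=np.arctan2(v[1],v[0]);g=B+.185*np.array([np.cos(phi),np.sin(phi)])
    rel([*g,.081],phi+np.pi)
E
python3 -c "
from h import *
cor()"
```

```text
t 7.40 turn 0.7261 tooltwist 0.7682 r 0.1808 z 0.0829 Ftan(resist+) 4.41 Frad 1.92 Fz 2.05 Mz -0.02 tilt [ 0.026 -0.019] q [-0.68  0.49  0.89  2.26 -0.63  0.63 -0.82]
t 7.4 pos [ 0.4433 -0.0611  0.0829] shift cm [-0.42  0.01  0.18] rot [ 0.022 -0.024 -0.042] F [-1.38 -4.61  2.05] w 0.03008697804720288 q [-0.68  0.49  0.89  2.26 -0.63  0.63 -0.82]
```

```bash
python3 -m handwheel '[{"wx":0.02,"wy":-0.02,"wz":0,"x":-0.3,"y":-0.4,"z":0.15,"jaw":3},{"wx":0.01,"wy":-0.01,"wz":0.02,"x":-0.2,"y":-0.4,"z":0.05,"jaw":3}]'
python3 -c "
from h import *
cor()"
python3 -m handwheel '[{"wx":0.005,"wy":-0.005,"wz":0.02,"x":-0.1,"y":-0.5,"z":0.05,"jaw":3}]'
python3 -c "
from h import *
cor()"
```

```text
clock: 7.6
ee_pos: [0.4406, -0.0551, 0.0818]
ee_rot: [-3.134, -0.092, 0.001]
contact_force: [3.0, -3.8, 0.4]
gripper_width: 0.0295
t 7.60 turn 0.7608 tooltwist 0.7886 r 0.1829 z 0.0818 Ftan(resist+) 4.00 Frad -2.69 Fz 0.40 Mz 0.09 tilt [-0.001  0.006] q [-0.67  0.5   0.89  2.24 -0.64  0.68 -0.83]
t 7.6 pos [ 0.4406 -0.0551  0.0818] shift cm [-0.21  0.01  0.08] rot [-0.006  0.001 -0.028] F [ 3.02 -3.76  0.4 ] w 0.029472295531690285 q [-0.67  0.5   0.89  2.24 -0.64  0.68 -0.83]
clock: 7.7
ee_pos: [0.4402, -0.051, 0.0817]
ee_rot: [-3.131, -0.056, 0.008]
contact_force: [0.5, -4.7, 1.0]
gripper_width: 0.0294
t 7.70 turn 0.7830 tooltwist 0.8109 r 0.1830 z 0.0817 Ftan(resist+) 4.72 Frad -0.25 Fz 1.03 Mz 0.06 tilt [-0.005  0.01 ] q [-0.68  0.5   0.89  2.24 -0.65  0.68 -0.85]
t 7.7 pos [ 0.4402 -0.051   0.0817] shift cm [-0.2   0.01  0.07] rot [-0.011  0.005 -0.028] F [ 0.55 -4.7   1.03] w 0.029448343563287144 q [-0.68  0.5   0.89  2.24 -0.65  0.68 -0.85]
```

```bash
python3 -m handwheel '[{"wx":-0.005,"wy":0.005,"wz":0.02,"x":-0.05,"y":-0.5,"z":0.05,"jaw":3},{"wx":-0.005,"wy":0,"wz":0.02,"x":-0.05,"y":-0.5,"z":0.03,"jaw":3}]'
python3 -c "
from h import *
arc()"
python3 -m handwheel '[{"wx":0,"wy":0,"wz":0.02,"x":-0.05,"y":-0.5,"z":0.03,"jaw":3},{"wx":0,"wy":0,"wz":0.02,"x":-0.05,"y":-0.5,"z":0.03,"jaw":3}]'
python3 -c "
from h import *
cor()"
```

```text
clock: 7.9
ee_pos: [0.4397, -0.042, 0.0812]
ee_rot: [3.141, -0.015, 0.003]
contact_force: [0.5, -4.2, 2.1]
gripper_width: 0.03
t 7.90 turn 0.8322 tooltwist 0.8566 r 0.1832 z 0.0812 Ftan(resist+) 4.18 Frad -0.43 Fz 2.14 Mz 0.05 tilt [ 0.002 -0.001] q [-0.72  0.5   0.91  2.25 -0.66  0.67 -0.92]
clock: 8.1
ee_pos: [0.439, -0.0315, 0.0807]
ee_rot: [3.139, -0.083, 0.004]
contact_force: [0.7, -2.8, 2.0]
gripper_width: 0.0298
t 8.10 turn 0.8895 tooltwist 0.9001 r 0.1839 z 0.0807 Ftan(resist+) 2.81 Frad -0.83 Fz 2.02 Mz 0.02 tilt [ 0.003 -0.002] q [-0.76  0.51  0.92  2.26 -0.67  0.67 -0.97]
t 8.1 pos [ 0.439  -0.0315  0.0807] shift cm [-0.11  0.   -0.03] rot [ 0.002 -0.003 -0.011] F [ 0.71 -2.84  2.02] w 0.029779161054511248 q [-0.76  0.51  0.92  2.26 -0.67  0.67 -0.97]
```

```bash
python3 -m handwheel '[{"wx":0,"wy":0,"wz":0.025,"x":-0.05,"y":-0.45,"z":0,"jaw":3},{"wx":0,"wy":0,"wz":0.025,"x":-0.05,"y":-0.45,"z":0,"jaw":3}]'
python3 -c "
from h import *
arc()"
python3 -m handwheel '[{"wx":0,"wy":0,"wz":0.025,"x":-0.05,"y":-0.45,"z":0,"jaw":3}]'
python3 -c "
from h import *
arc()"
python3 -m handwheel '[{"wx":0,"wy":0,"wz":0.025,"x":-0.05,"y":-0.45,"z":0,"jaw":3}]'
python3 -c "
from h import *
cor()"
```

```text
clock: 8.3
ee_pos: [0.4389, -0.0216, 0.0806]
ee_rot: [3.135, -0.167, 0.006]
contact_force: [2.7, -3.6, 0.3]
gripper_width: 0.0299
t 8.30 turn 0.9431 tooltwist 0.9536 r 0.1847 z 0.0806 Ftan(resist+) 3.29 Frad -3.01 Fz 0.28 Mz 0.05 tilt [ 0.004 -0.002] q [-0.79  0.51  0.94  2.26 -0.68  0.68 -1.03]
clock: 8.4
ee_pos: [0.4391, -0.0166, 0.0806]
ee_rot: [3.133, -0.209, 0.007]
contact_force: [2.8, -4.0, 0.3]
gripper_width: 0.03
t 8.40 turn 0.9698 tooltwist 0.9802 r 0.1851 z 0.0806 Ftan(resist+) 3.67 Frad -3.31 Fz 0.26 Mz 0.06 tilt [ 0.004 -0.002] q [-0.81  0.52  0.94  2.26 -0.69  0.68 -1.07]
clock: 8.5
ee_pos: [0.4392, -0.0117, 0.0805]
ee_rot: [3.129, -0.251, 0.008]
contact_force: [2.4, -5.1, -0.2]
gripper_width: 0.03
t 8.50 turn 0.9963 tooltwist 1.0069 r 0.1856 z 0.0805 Ftan(resist+) 4.72 Frad -3.13 Fz -0.23 Mz 0.09 tilt [ 0.005 -0.003] q [-0.82  0.52  0.95  2.26 -0.69  0.68 -1.1 ]
t 8.5 pos [ 0.4392 -0.0117  0.0805] shift cm [ 0.06 -0.   -0.05] rot [ 0.002 -0.005 -0.011] F [ 2.39 -5.13 -0.23] w 0.02998956132295448 q [-0.82  0.52  0.95  2.26 -0.69  0.68 -1.1 ]
```

```bash
python3 -m handwheel '[{"wx":0,"wy":0,"wz":0.022,"x":0,"y":-0.4,"z":0,"jaw":3}]'
python3 -c "
from h import *
arc()"
python3 -m handwheel '[{"wx":0,"wy":0,"wz":0.022,"x":0.02,"y":-0.4,"z":0,"jaw":3}]'
python3 -c "
from h import *
arc()"
python3 -m handwheel '[{"wx":0,"wy":0,"wz":0.022,"x":0.02,"y":-0.4,"z":0,"jaw":3}]'
python3 -c "
from h import *
cor()"
```

```text
clock: 8.6
ee_pos: [0.4397, -0.0073, 0.0804]
ee_rot: [3.126, -0.288, 0.008]
contact_force: [1.5, -3.8, 0.7]
gripper_width: 0.0302
t 8.60 turn 1.0201 tooltwist 1.0305 r 0.1858 z 0.0804 Ftan(resist+) 3.49 Frad -2.13 Fz 0.71 Mz 0.04 tilt [ 0.005 -0.003] q [-0.84  0.52  0.96  2.26 -0.7   0.68 -1.13]
clock: 8.7
ee_pos: [0.4405, -0.003, 0.0803]
ee_rot: [3.122, -0.325, 0.008]
contact_force: [1.9, -4.4, 1.3]
gripper_width: 0.03
t 8.70 turn 1.0435 tooltwist 1.0541 r 0.1858 z 0.0803 Ftan(resist+) 3.94 Frad -2.68 Fz 1.28 Mz 0.07 tilt [ 0.004 -0.003] q [-0.85  0.53  0.96  2.26 -0.71  0.69 -1.15]
clock: 8.8
ee_pos: [0.4414, 0.0012, 0.0803]
ee_rot: [3.118, -0.362, 0.007]
contact_force: [0.6, -4.2, 1.0]
gripper_width: 0.0299
t 8.80 turn 1.0666 tooltwist 1.0780 r 0.1859 z 0.0803 Ftan(resist+) 3.97 Frad -1.51 Fz 1.04 Mz 0.07 tilt [ 0.004 -0.003] q [-0.86  0.53  0.97  2.26 -0.71  0.69 -1.18]
t 8.8 pos [0.4414 0.0012 0.0803] shift cm [ 0.09 -0.   -0.07] rot [ 0.002 -0.005 -0.011] F [ 0.61 -4.2   1.04] w 0.02989101089230023 q [-0.86  0.53  0.97  2.26 -0.71  0.69 -1.18]
```

```bash
python3 -m handwheel '[{"wx":0,"wy":0,"wz":0.022,"x":0.03,"y":-0.4,"z":0,"jaw":3}]'
python3 -c "
from h import *
arc()"
python3 -m handwheel '[{"wx":0,"wy":0,"wz":0.022,"x":0.03,"y":-0.4,"z":0,"jaw":3}]'
python3 -c "
from h import *
arc()"
python3 -m handwheel '[{"wx":0,"wy":0,"wz":0.022,"x":0.03,"y":-0.4,"z":0,"jaw":3}]'
python3 -c "
from h import *
cor()"
```

```text
clock: 8.9
ee_pos: [0.4423, 0.0053, 0.0802]
ee_rot: [3.114, -0.399, 0.006]
contact_force: [0.4, -3.9, 2.9]
gripper_width: 0.0302
t 8.90 turn 1.0895 tooltwist 1.1020 r 0.1859 z 0.0802 Ftan(resist+) 3.69 Frad -1.32 Fz 2.88 Mz 0.05 tilt [ 0.003 -0.003] q [-0.88  0.54  0.98  2.25 -0.72  0.7  -1.21]
clock: 9.0
ee_pos: [0.4432, 0.0094, 0.0801]
ee_rot: [3.109, -0.437, 0.005]
contact_force: [0.4, -4.6, 2.7]
gripper_width: 0.03
t 9.00 turn 1.1122 tooltwist 1.1260 r 0.1861 z 0.0801 Ftan(resist+) 4.36 Frad -1.56 Fz 2.69 Mz 0.04 tilt [ 0.003 -0.003] q [-0.89  0.54  0.98  2.25 -0.73  0.7  -1.24]
clock: 9.1
ee_pos: [0.4443, 0.0135, 0.0799]
ee_rot: [3.103, -0.474, 0.003]
contact_force: [-0.3, -4.5, 2.8]
gripper_width: 0.0302
t 9.10 turn 1.1347 tooltwist 1.1502 r 0.1861 z 0.0799 Ftan(resist+) 4.36 Frad -1.03 Fz 2.80 Mz 0.05 tilt [ 0.002 -0.003] q [-0.9   0.55  0.99  2.25 -0.73  0.71 -1.26]
t 9.1 pos [0.4443 0.0135 0.0799] shift cm [ 0.11 -0.   -0.11] rot [ 0.002 -0.002 -0.016] F [-0.25 -4.47  2.8 ] w 0.030223773578836335 q [-0.9   0.55  0.99  2.25 -0.73  0.71 -1.26]
```

```bash
python3 -m handwheel '[{"wx":0,"wy":0,"wz":0.018,"x":0.05,"y":-0.4,"z":-0.03,"jaw":3}]'
python3 -c "
from h import *
arc()"
python3 -m handwheel '[{"wx":0,"wy":0,"wz":0.018,"x":0.05,"y":-0.4,"z":-0.03,"jaw":3}]'
python3 -c "
from h import *
cor()"
```

```text
clock: 9.2
ee_pos: [0.4455, 0.0175, 0.08]
ee_rot: [3.098, -0.505, 0.001]
contact_force: [-0.4, -4.0, 1.4]
gripper_width: 0.0301
t 9.20 turn 1.1573 tooltwist 1.1700 r 0.1862 z 0.0800 Ftan(resist+) 3.92 Frad -0.88 Fz 1.45 Mz 0.06 tilt [ 0.    -0.002] q [-0.91  0.56  0.99  2.24 -0.74  0.71 -1.29]
clock: 9.3
ee_pos: [0.4467, 0.0216, 0.0801]
ee_rot: [3.093, -0.535, -0.001]
contact_force: [-0.9, -3.7, 1.2]
gripper_width: 0.0302
t 9.30 turn 1.1801 tooltwist 1.1896 r 0.1863 z 0.0801 Ftan(resist+) 3.80 Frad -0.41 Fz 1.18 Mz 0.01 tilt [-0.001 -0.002] q [-0.92  0.56  1.    2.24 -0.74  0.72 -1.31]
t 9.3 pos [0.4467 0.0216 0.0801] shift cm [ 0.13 -0.   -0.09] rot [ 0.002  0.    -0.01 ] F [-0.85 -3.72  1.18] w 0.030192249353398433 q [-0.92  0.56  1.    2.24 -0.74  0.72 -1.31]
```

```bash
python3 -m handwheel '[{"wx":0,"wy":0,"wz":0.018,"x":0.05,"y":-0.35,"z":-0.03,"jaw":3}]'
python3 -c "
from h import *
arc()"
python3 -m handwheel '[{"wx":0,"wy":0,"wz":0.018,"x":0.05,"y":-0.35,"z":-0.03,"jaw":3}]'
python3 -c "
from h import *
arc()
p,d=cams.capture('top');cv2.imwrite('pics/t2.png',cv2.resize(p[170:320,270:490,::-1],None,fx=3.6,fy=3.6,interpolation=cv2.INTER_CUBIC))
p,d=cams.capture('wrist');cv2.imwrite('pics/w4.png',p[:,:,::-1])
"
```

```text
clock: 9.4
ee_pos: [0.4479, 0.0251, 0.0802]
ee_rot: [3.088, -0.565, -0.002]
contact_force: [-0.6, -3.5, 0.3]
gripper_width: 0.0301
t 9.40 turn 1.2000 tooltwist 1.2091 r 0.1864 z 0.0802 Ftan(resist+) 3.49 Frad -0.66 Fz 0.27 Mz 0.05 tilt [-0.002 -0.002] q [-0.93  0.57  1.    2.24 -0.75  0.72 -1.34]
clock: 9.5
ee_pos: [0.4492, 0.0285, 0.0803]
ee_rot: [3.082, -0.596, -0.004]
contact_force: [-1.4, -3.9, -0.7]
gripper_width: 0.0301
t 9.50 turn 1.2196 tooltwist 1.2288 r 0.1864 z 0.0803 Ftan(resist+) 4.17 Frad -0.11 Fz -0.73 Mz 0.01 tilt [-0.003 -0.002] q [-0.94  0.57  1.    2.23 -0.75  0.73 -1.36]
```

View pics/t2.png

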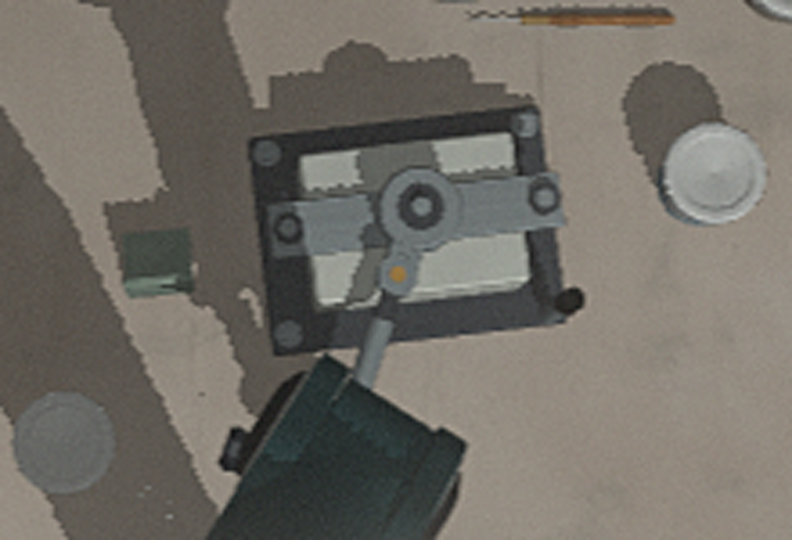

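View pics/w4.png

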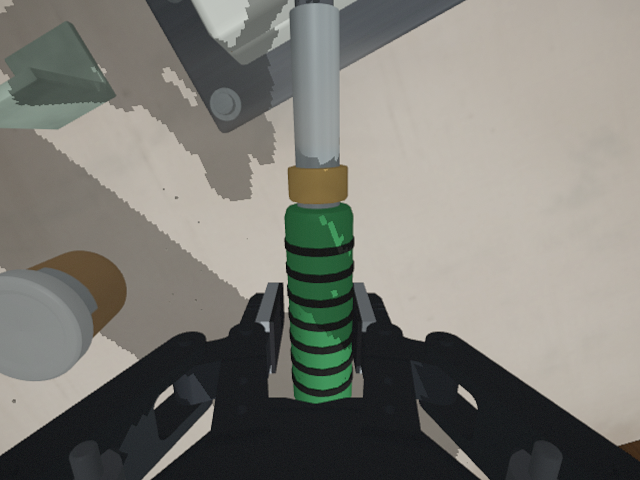

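Run:
```python
from h import *
f=lambda u,v,z:ray("top",270+u/3.6,170+v/3.6,z)
b=f(421,206,.12);P=f(398.5,273,.11);e=f(369,383,.1)
print(b,P,[np.arctan2(*(x-y)[[1,0]])%6.283 for x,y in((P,b),(e,P),(e,b))], "rest", 6.283-2.2945)
arc()
```

```text
[ 0.62281657 -0.0392836   0.12      ] [ 0.58195908 -0.02462062  0.11      ] [np.float64(2.7970280290564355), np.float64(2.8557570866089526), np.float64(2.83350267034893)] rest 3.9885
t 9.60 turn 1.2221 tooltwist 1.2269 r 0.1864 z 0.0802 Ftan(resist+) 2.61 Frad 0.17 Fz -0.54 Mz 0.08 tilt [-0.003 -0.002] q [-0.94  0.57  1.    2.23 -0.75  0.73 -1.36]
```

The handle is still in line with the head at about 1.19 rad, and the force is only about 3 N. The bolt isn't seated yet, so I keep going in small steps.

```bash
python3 -m handwheel '[{"wx":0,"wy":0,"wz":0.018,"x":0.06,"y":-0.35,"z":0,"jaw":3}]'
python3 -c "
from h import *
arc()"
python3 -m handwheel '[{"wx":0,"wy":0,"wz":0.018,"x":0.06,"y":-0.35,"z":0,"jaw":3}]'
python3 -c "
from h import *
arc()"
python3 -m handwheel '[{"wx":0,"wy":0,"wz":0.018,"x":0.06,"y":-0.35,"z":0,"jaw":3}]'
python3 -c "
from h import *
arc()"
```

```text
clock: 9.7
ee_pos: [0.4505, 0.0319, 0.0801]
ee_rot: [3.077, -0.623, -0.006]
contact_force: [-2.7, -4.1, 0.3]
gripper_width: 0.0296
t 9.70 turn 1.2389 tooltwist 1.2463 r 0.1864 z 0.0801 Ftan(resist+) 4.85 Frad 0.89 Fz 0.33 Mz 0.01 tilt [-0.004 -0.002] q [-0.95  0.58  1.01  2.23 -0.75  0.74 -1.38]
clock: 9.8
ee_pos: [0.4519, 0.0351, 0.0799]
ee_rot: [3.07, -0.653, -0.008]
contact_force: [-3.8, -3.9, 1.8]
gripper_width: 0.03
t 9.80 turn 1.2574 tooltwist 1.2661 r 0.1864 z 0.0799 Ftan(resist+) 5.14 Frad 1.93 Fz 1.83 Mz 0.03 tilt [-0.006 -0.001] q [-0.95  0.58  1.01  2.22 -0.76  0.74 -1.4 ]
clock: 9.9
ee_pos: [0.4533, 0.0381, 0.0798]
ee_rot: [3.064, -0.683, -0.01]
contact_force: [-3.2, -4.3, 2.6]
gripper_width: 0.0299
t 9.90 turn 1.2755 tooltwist 1.2859 r 0.1863 z 0.0798 Ftan(resist+) 5.24 Frad 1.15 Fz 2.64 Mz 0.01 tilt [-0.007 -0.001] q [-0.96  0.59  1.01  2.22 -0.76  0.75 -1.42]
```

```bash
python3 -m handwheel '[{"wx":0,"wy":0,"wz":0.015,"x":0.06,"y":-0.35,"z":0,"jaw":3}]'
python3 -c "
from h import *
arc()"
python3 -m handwheel '[{"wx":0,"wy":0,"wz":0.015,"x":0.06,"y":-0.35,"z":-0.02,"jaw":3}]'
python3 -c "
from h import *
arc()"
python3 - <<'E'
from h import *
arc()
p,d=cams.capture('top');cv2.imwrite('pics/t3.png',cv2.resize(p[200:300,340:440,::-1],None,fx=6,fy=6,interpolation=cv2.INTER_CUBIC))
E
```

```text
clock: 10.0
ee_pos: [0.4546, 0.041, 0.0797]
ee_rot: [3.057, -0.709, -0.013]
contact_force: [-4.0, -4.6, 3.4]
gripper_width: 0.0299
t 10.00 turn 1.2925 tooltwist 1.3027 r 0.1864 z 0.0797 Ftan(resist+) 5.84 Frad 1.63 Fz 3.36 Mz 0.10 tilt [-0.009 -0.001] q [-0.97  0.6   1.02  2.21 -0.77  0.76 -1.44]
clock: 10.1
ee_pos: [0.4559, 0.0437, 0.0797]
ee_rot: [3.051, -0.734, -0.016]
contact_force: [-3.5, -5.9, 1.8]
gripper_width: 0.0303
t 10.10 turn 1.3084 tooltwist 1.3194 r 0.1864 z 0.0797 Ftan(resist+) 6.84 Frad 0.54 Fz 1.83 Mz 0.04 tilt [-0.011 -0.001] q [-0.97  0.6   1.02  2.21 -0.77  0.76 -1.46]
t 10.10 turn 1.3084 tooltwist 1.3194 r 0.1864 z 0.0797 Ftan(resist+) 6.84 Frad 0.54 Fz 1.83 Mz 0.04 tilt [-0.011 -0.001] q [-0.97  0.6   1.02  2.21 -0.77  0.76 -1.46]
```

View pics/t3.png

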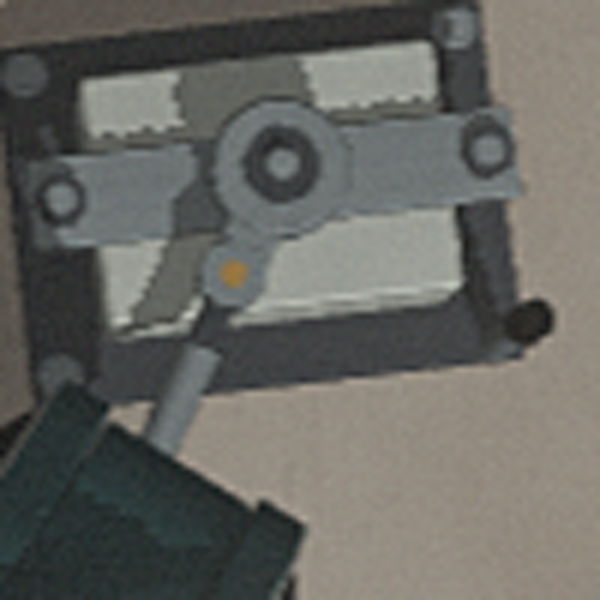

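```bash
python3 -m handwheel '[{"wx":0.005,"wy":-0.005,"wz":0.015,"x":0.06,"y":-0.4,"z":0,"jaw":3}]'
python3 -c "
from h import *
cor()"
python3 -m handwheel '[{"wx":0,"wy":0,"wz":0.015,"x":0.06,"y":-0.4,"z":0,"jaw":3}]'
python3 -c "
from h import *
cor()"
```

```text
clock: 10.25
ee_pos: [0.4575, 0.0469, 0.0795]
ee_rot: [-3.047, 0.76, 0.025]
contact_force: [-5.0, -5.7, 3.6]
gripper_width: 0.03
t 10.25 turn 1.3279 tooltwist 1.3361 r 0.1865 z 0.0795 Ftan(resist+) 7.35 Frad 1.78 Fz 3.63 Mz 0.05 tilt [-0.015  0.005] q [-0.97  0.61  1.02  2.2  -0.78  0.77 -1.48]
t 10.25 pos [0.4575 0.0469 0.0795] shift cm [ 0.14 -0.   -0.15] rot [ 0.003  0.015 -0.008] F [-4.98 -5.7   3.63] w 0.029962306900945996 q [-0.97  0.61  1.02  2.2  -0.78  0.77 -1.48]
clock: 10.35
ee_pos: [0.4588, 0.0495, 0.0793]
ee_rot: [3.041, -0.787, -0.028]
contact_force: [-4.7, -7.1, 3.9]
gripper_width: 0.0296
t 10.35 turn 1.3435 tooltwist 1.3532 r 0.1865 z 0.0793 Ftan(resist+) 8.44 Frad 0.72 Fz 3.92 Mz 0.10 tilt [-0.017  0.004] q [-0.98  0.61  1.02  2.2  -0.78  0.78 -1.5 ]
t 10.35 pos [0.4588 0.0495 0.0793] shift cm [ 0.14 -0.   -0.17] rot [ 0.005  0.017 -0.01 ] F [-4.66 -7.07  3.92] w 0.02955221659991754 q [-0.98  0.61  1.02  2.2  -0.78  0.78 -1.5 ]
```

```bash
python3 -m handwheel '[{"wx":0,"wy":0.015,"wz":0.012,"x":0.1,"y":-0.4,"z":-0.1,"jaw":3}]'
python3 -c "
from h import *
cor()"
python3 -m handwheel '[{"wx":0,"wy":0.005,"wz":0.012,"x":0.1,"y":-0.4,"z":-0.05,"jaw":3}]'
python3 -c "
from h import *
cor()"
```

```text
clock: 10.45
ee_pos: [0.4604, 0.0516, 0.0799]
ee_rot: [3.03, -0.807, -0.009]
contact_force: [-4.8, -6.5, -1.7]
gripper_width: 0.0299
t 10.45 turn 1.3573 tooltwist 1.3676 r 0.1861 z 0.0799 Ftan(resist+) 8.00 Frad 1.07 Fz -1.74 Mz 0.01 tilt [-0.007 -0.004] q [-0.99  0.61  1.03  2.2  -0.78  0.77 -1.52]
t 10.45 pos [0.4604 0.0516 0.0799] shift cm [ 0.11 -0.   -0.11] rot [ 0.007  0.004 -0.01 ] F [-4.84 -6.46 -1.74] w 0.02986957194768863 q [-0.99  0.61  1.03  2.2  -0.78  0.77 -1.52]
clock: 10.55
ee_pos: [0.4617, 0.0536, 0.0799]
ee_rot: [3.021, -0.827, -0.005]
contact_force: [-6.2, -6.9, -1.4]
gripper_width: 0.0303
t 10.55 turn 1.3703 tooltwist 1.3815 r 0.1860 z 0.0799 Ftan(resist+) 9.07 Frad 1.89 Fz -1.38 Mz 0.03 tilt [-0.005 -0.008] q [-1.    0.62  1.04  2.2  -0.79  0.77 -1.54]
t 10.55 pos [0.4617 0.0536 0.0799] shift cm [ 0.1  -0.   -0.11] rot [ 0.01   0.    -0.011] F [-6.17 -6.91 -1.38] w 0.030315783210261127 q [-1.    0.62  1.04  2.2  -0.79  0.77 -1.54]
```

```bash
python3 -m handwheel '[{"wx":0.01,"wy":0,"wz":0.012,"x":0.08,"y":-0.45,"z":-0.03,"jaw":3}]'
python3 -c "
from h import *
arc()"
python3 -m handwheel '[{"wx":0,"wy":0,"wz":0.012,"x":0.08,"y":-0.45,"z":0,"jaw":3}]'
python3 -c "
from h import *
arc()"
python3 -m handwheel '[{"wx":0,"wy":0,"wz":0.012,"x":0.08,"y":-0.45,"z":0,"jaw":3}]'
python3 -c "
from h import *
arc()
p,d=cams.capture('top');cv2.imwrite('pics/t4.png',cv2.resize(p[200:300,340:440,::-1],None,fx=6,fy=6,interpolation=cv2.INTER_CUBIC))
arc()"
```

```text
clock: 10.65
ee_pos: [0.4631, 0.0563, 0.0796]
ee_rot: [3.022, -0.849, -0.004]
contact_force: [-5.7, -7.8, 3.0]
gripper_width: 0.0302
t 10.65 turn 1.3862 tooltwist 1.3950 r 0.1861 z 0.0796 Ftan(resist+) 9.61 Frad 0.86 Fz 3.04 Mz 0.09 tilt [-0.003 -0.002] q [-1.    0.62  1.03  2.2  -0.8   0.77 -1.55]
clock: 10.75
ee_pos: [0.4643, 0.0583, 0.0792]
ee_rot: [3.014, -0.87, -0.008]
contact_force: [-6.1, -8.0, 5.5]
gripper_width: 0.03
t 10.75 turn 1.3990 tooltwist 1.4094 r 0.1862 z 0.0792 Ftan(resist+) 10.01 Frad 0.97 Fz 5.54 Mz 0.04 tilt [-0.006 -0.003] q [-1.01  0.63  1.04  2.19 -0.8   0.78 -1.57]
clock: 10.85
ee_pos: [0.4655, 0.0604, 0.0789]
ee_rot: [3.005, -0.891, -0.013]
contact_force: [-6.2, -8.8, 5.7]
gripper_width: 0.03
t 10.85 turn 1.4123 tooltwist 1.4236 r 0.1862 z 0.0789 Ftan(resist+) 10.78 Frad 0.49 Fz 5.68 Mz 0.14 tilt [-0.01  -0.004] q [-1.01  0.64  1.04  2.18 -0.8   0.79 -1.58]
t 10.90 turn 1.4148 tooltwist 1.4236 r 0.1862 z 0.0789 Ftan(resist+) 9.09 Frad 1.20 Fz 6.05 Mz 0.01 tilt [-0.01  -0.004] q [-1.01  0.64  1.04  2.18 -0.8   0.79 -1.58]
```

View pics/t4.png

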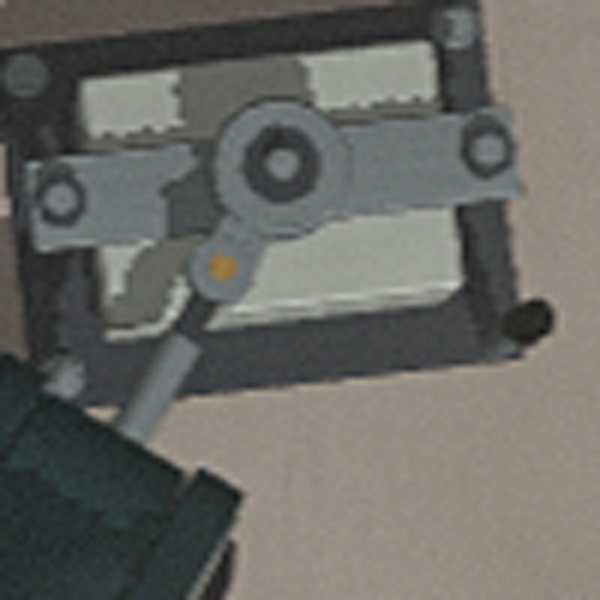

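```bash
python3 -m handwheel '[{"wx":0,"wy":0.008,"wz":0.012,"x":0.08,"y":-0.5,"z":-0.15,"jaw":3}]'
python3 -c "
from h import *
arc()"
python3 -m handwheel '[{"wx":0,"wy":0.005,"wz":0.012,"x":0.08,"y":-0.5,"z":-0.1,"jaw":3}]'
python3 -c "
from h import *
arc()"
python3 -m handwheel '[{"wx":0,"wy":0,"wz":0.012,"x":0.08,"y":-0.5,"z":-0.05,"jaw":3}]'
python3 -c "
from h import *
cor()
"
```

```text
clock: 11.0
ee_pos: [0.4671, 0.0626, 0.0798]
ee_rot: [2.993, -0.912, -0.006]
contact_force: [-4.8, -9.2, -2.3]
gripper_width: 0.0299
t 11.00 turn 1.4268 tooltwist 1.4384 r 0.1861 z 0.0798 Ftan(resist+) 10.32 Frad -0.97 Fz -2.27 Mz 0.11 tilt [-0.007 -0.011] q [-1.02  0.64  1.05  2.18 -0.8   0.79 -1.61]
clock: 11.1
ee_pos: [0.4685, 0.0645, 0.08]
ee_rot: [2.981, -0.932, -0.003]
contact_force: [-4.2, -10.3, -4.8]
gripper_width: 0.0303
t 11.10 turn 1.4392 tooltwist 1.4528 r 0.1860 z 0.0800 Ftan(resist+) 10.85 Frad -2.29 Fz -4.79 Mz 0.07 tilt [-0.007 -0.017] q [-1.03  0.65  1.05  2.18 -0.8   0.79 -1.63]
clock: 11.2
ee_pos: [0.4696, 0.0663, 0.0796]
ee_rot: [2.97, -0.952, -0.007]
contact_force: [-5.8, -8.6, -2.3]
gripper_width: 0.0301
t 11.20 turn 1.4505 tooltwist 1.4671 r 0.1860 z 0.0796 Ftan(resist+) 10.38 Frad -0.13 Fz -2.26 Mz 0.10 tilt [-0.011 -0.02 ] q [-1.04  0.66  1.06  2.17 -0.8   0.8  -1.65]
t 11.2 pos [0.4696 0.0663 0.0796] shift cm [ 0.1   0.   -0.14] rot [ 0.023 -0.002 -0.017] F [-5.78 -8.62 -2.26] w 0.03011093216372301 q [-1.04  0.66  1.06  2.17 -0.8   0.8  -1.65]
```

```bash
cat >> h.py <<'E'
def give(name):
    p,d=cams.capture('top');cv2.imwrite('pics/'+name,cv2.resize(p[200:300,340:440,::-1],None,fx=6,fy=6,interpolation=cv2.INTER_CUBIC))
    q=p[235:258,365:405].astype(int);w=np.clip(q[...,0]-q[...,2]-35,0,None)
    v,u=np.mgrid[235:258,365:405];pu,pv=(u*w).sum()/w.sum(),(v*w).sum()/w.sum()
    P=ray("top",pu,pv,.112);S=state();g=S["ee_pos"]
    hb=np.arctan2(P[1]-B[1],P[0]-B[0])%6.2832;gb=np.arctan2(g[1]-P[1],g[0]-P[0])%6.2832
    print("pin px",pu,pv,w.sum(),"P",P,"rp",np.linalg.norm(P[:2]-B),"head turn",3.9885-hb,"TCP-from-pin turn",3.9885-gb,"give~",hb-gb)
E
python3 -c "
from h import *
give('t5.png');arc()
"
```

```text
pin px 376.0478927203065 243.80268199233717 522 P [ 0.58659901 -0.01408455  0.112     ] rp 0.044117236277986666 head turn 1.4553077135600292 TCP-from-pin turn 1.452436897588739 give~ -0.0028708159712902415
t 11.25 turn 1.4533 tooltwist 1.4671 r 0.1861 z 0.0795 Ftan(resist+) 10.11 Frad -0.62 Fz -0.64 Mz 0.11 tilt [-0.011 -0.02 ] q [-1.04  0.66  1.06  2.17 -0.8   0.8  -1.65]
```

View pics/t5.png

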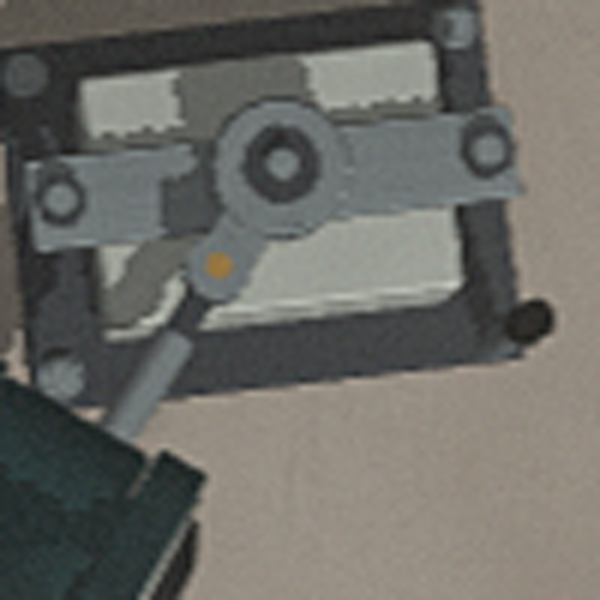

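The handle is still in line, with the head at about 1.45 rad and the force near 10.5 N. I press on gently.

```bash
python3 -m handwheel '[{"wx":0.015,"wy":0,"wz":0.01,"x":0.08,"y":-0.55,"z":-0.1,"jaw":3}]'
python3 -c "
from h import *
arc()"
python3 -m handwheel '[{"wx":0.01,"wy":0,"wz":0.012,"x":0.08,"y":-0.55,"z":-0.1,"jaw":3}]'
python3 -c "
from h import *
arc();give('t6.png');arc()"
```

```text
clock: 11.35
ee_pos: [0.4713, 0.0689, 0.0795]
ee_rot: [2.974, -0.972, -0.006]
contact_force: [-5.7, -9.3, 0.4]
gripper_width: 0.0303
t 11.35 turn 1.4672 tooltwist 1.4787 r 0.1862 z 0.0795 Ftan(resist+) 10.86 Frad -0.79 Fz 0.36 Mz 0.08 tilt [-0.007 -0.011] q [-1.03  0.65  1.05  2.17 -0.81  0.8  -1.65]
clock: 11.45
ee_pos: [0.4726, 0.0709, 0.0796]
ee_rot: [2.972, -0.995, -0.006]
contact_force: [-6.1, -8.8, -0.6]
gripper_width: 0.0302
t 11.45 turn 1.4800 tooltwist 1.4932 r 0.1862 z 0.0796 Ftan(resist+) 10.71 Frad -0.31 Fz -0.64 Mz 0.16 tilt [-0.006 -0.005] q [-1.03  0.65  1.05  2.17 -0.82  0.8  -1.66]
pin px 375.8521897810219 243.73540145985402 548 P [ 0.5867627  -0.01364649  0.112     ] rp 0.0442356188674249 head turn 1.4655487425902298 TCP-from-pin turn 1.4861159102762986 give~ 0.02056716768606881
t 11.50 turn 1.4814 tooltwist 1.4937 r 0.1863 z 0.0796 Ftan(resist+) 11.90 Frad -1.00 Fz 0.05 Mz 0.05 tilt [-0.006 -0.005] q [-1.03  0.66  1.05  2.17 -0.82  0.8  -1.66]
```

Give has started: the pin has nearly stopped while the TCP keeps advancing.

```bash
python3 -m handwheel '[{"wx":0.005,"wy":0,"wz":0.014,"x":0.08,"y":-0.55,"z":-0.1,"jaw":3}]'
python3 -c "
from h import *
arc()"
python3 -m handwheel '[{"wx":0.005,"wy":0,"wz":0.014,"x":0.08,"y":-0.55,"z":-0.05,"jaw":3}]'
python3 -c "
from h import *
arc();give('t7.png');arc()"
```

```text
clock: 11.6
ee_pos: [0.474, 0.0727, 0.0797]
ee_rot: [2.964, -1.021, -0.01]
contact_force: [-6.8, -10.8, -1.2]
gripper_width: 0.0298
t 11.60 turn 1.4924 tooltwist 1.5104 r 0.1863 z 0.0797 Ftan(resist+) 12.72 Frad -1.11 Fz -1.24 Mz 0.07 tilt [-0.008 -0.004] q [-1.04  0.66  1.06  2.16 -0.82  0.81 -1.68]
clock: 11.7
ee_pos: [0.4753, 0.0745, 0.0794]
ee_rot: [2.956, -1.046, -0.013]
contact_force: [-6.5, -8.9, 2.5]
gripper_width: 0.0298
t 11.70 turn 1.5043 tooltwist 1.5270 r 0.1863 z 0.0794 Ftan(resist+) 11.03 Frad -0.26 Fz 2.45 Mz 0.16 tilt [-0.01  -0.003] q [-1.04  0.67  1.06  2.16 -0.82  0.82 -1.7 ]
pin px 375.62295081967216 243.6448087431694 549 P [ 0.58698133 -0.01313421  0.112     ] rp 0.044357928402908274 head turn 1.4778157221630273 TCP-from-pin turn 1.514852294816189 give~ 0.03703657265316185
t 11.75 turn 1.5062 tooltwist 1.5274 r 0.1863 z 0.0793 Ftan(resist+) 11.48 Frad 0.84 Fz 1.93 Mz 0.11 tilt [-0.01  -0.003] q [-1.04  0.67  1.06  2.16 -0.83  0.82 -1.7 ]
```

```bash
python3 -m handwheel '[{"wx":0.003,"wy":0.003,"wz":0.015,"x":0.08,"y":-0.58,"z":-0.12,"jaw":3},{"wx":0.003,"wy":0,"wz":0.015,"x":0.08,"y":-0.58,"z":-0.08,"jaw":3}]'
python3 -c "
from h import *
arc();give('t8.png');arc()"
python3 -m handwheel '[{"wx":0.003,"wy":0.003,"wz":0.018,"x":0.08,"y":-0.6,"z":-0.08,"jaw":3}]'
python3 -c "
from h import *
arc();give('t9.png');arc()"
```

```text
clock: 11.95
ee_pos: [0.4783, 0.0782, 0.0795]
ee_rot: [2.932, -1.097, -0.019]
contact_force: [-6.6, -9.5, -0.6]
gripper_width: 0.0302
t 11.95 turn 1.5297 tooltwist 1.5629 r 0.1862 z 0.0795 Ftan(resist+) 11.57 Frad -0.88 Fz -0.63 Mz 0.14 tilt [-0.015 -0.006] q [-1.05  0.68  1.07  2.15 -0.83  0.83 -1.74]
pin px 375.4501779359431 243.5 562 P [ 0.58732078 -0.01275376  0.112     ] rp 0.04431115386351872 head turn 1.4892679365177135 TCP-from-pin turn 1.5450255485972169 give~ 0.05575761207950336
t 12.00 turn 1.5320 tooltwist 1.5631 r 0.1863 z 0.0794 Ftan(resist+) 11.59 Frad -0.67 Fz 0.91 Mz 0.12 tilt [-0.015 -0.006] q [-1.05  0.68  1.07  2.15 -0.83  0.83 -1.74]
clock: 12.1
ee_pos: [0.4799, 0.0801, 0.0792]
ee_rot: [2.917, -1.127, -0.02]
contact_force: [-6.9, -9.7, 2.0]
gripper_width: 0.0301
t 12.10 turn 1.5430 tooltwist 1.5841 r 0.1862 z 0.0792 Ftan(resist+) 11.88 Frad -0.93 Fz 1.96 Mz 0.19 tilt [-0.017 -0.009] q [-1.05  0.69  1.07  2.14 -0.83  0.84 -1.76]
pin px 375.3158844765343 243.4548736462094 554 P [ 0.58743074 -0.01245304  0.112     ] rp 0.04440432486074994 head turn 1.4961739070551472 TCP-from-pin turn 1.5632316576242493 give~ 0.06705775056910213
t 12.15 turn 1.5474 tooltwist 1.5842 r 0.1862 z 0.0792 Ftan(resist+) 10.83 Frad -0.10 Fz 2.25 Mz 0.12 tilt [-0.016 -0.009] q [-1.05  0.69  1.07  2.14 -0.83  0.84 -1.76]
```

View pics/t9.png

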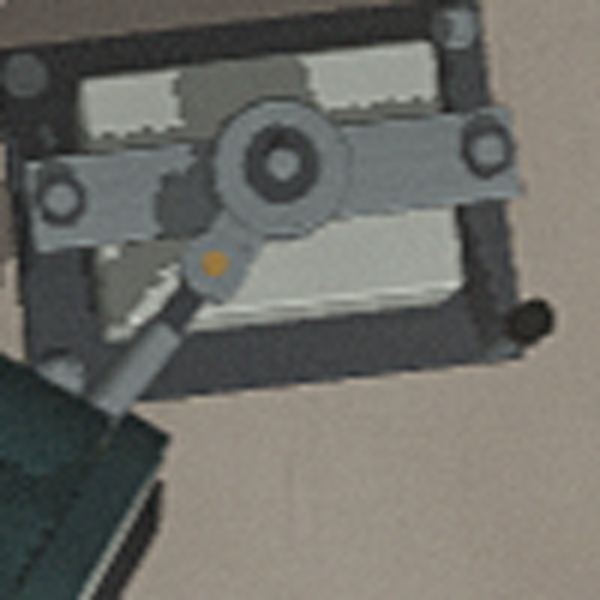

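```bash
python3 -m handwheel '[{"wx":0.01,"wy":0.012,"wz":0.01,"x":0.08,"y":-0.6,"z":-0.1,"jaw":3},{"wx":0.005,"wy":0.005,"wz":0.012,"x":0.08,"y":-0.6,"z":-0.08,"jaw":3}]'
python3 - <<'E'
from h import *
arc();give('t10.png');cor()
p,d=cams.capture('wrist');cv2.imwrite('pics/w10.png',p[:,:,::-1])
E
```

```text
clock: 12.35
ee_pos: [0.4834, 0.0838, 0.0791]
ee_rot: [2.9, -1.165, 0.0]
contact_force: [-9.1, -9.5, 3.6]
gripper_width: 0.03
t 12.35 turn 1.5706 tooltwist 1.6112 r 0.1860 z 0.0791 Ftan(resist+) 13.20 Frad 0.55 Fz 3.60 Mz 0.10 tilt [-0.006 -0.015] q [-1.07  0.7   1.08  2.14 -0.84  0.84 -1.79]
pin px 375.1783783783784 243.3945945945946 555 P [ 0.58757545 -0.01214616  0.112     ] rp 0.044475835016012384 head turn 1.5036371579930932 TCP-from-pin turn 1.5947810375983669 give~ 0.0911438796052737
t 12.40 turn 1.5732 tooltwist 1.6113 r 0.1860 z 0.0791 Ftan(resist+) 11.68 Frad -0.11 Fz 4.02 Mz 0.10 tilt [-0.006 -0.015] q [-1.07  0.7   1.08  2.14 -0.84  0.84 -1.79]
t 12.4 pos [0.4837 0.0842 0.0791] shift cm [ 0.1  -0.   -0.19] rot [ 0.015 -0.006 -0.038] F [-7.67 -8.81  4.02] w 0.029895396971773562 q [-1.07  0.7   1.08  2.14 -0.84  0.84 -1.79]
```

View pics/t10.png

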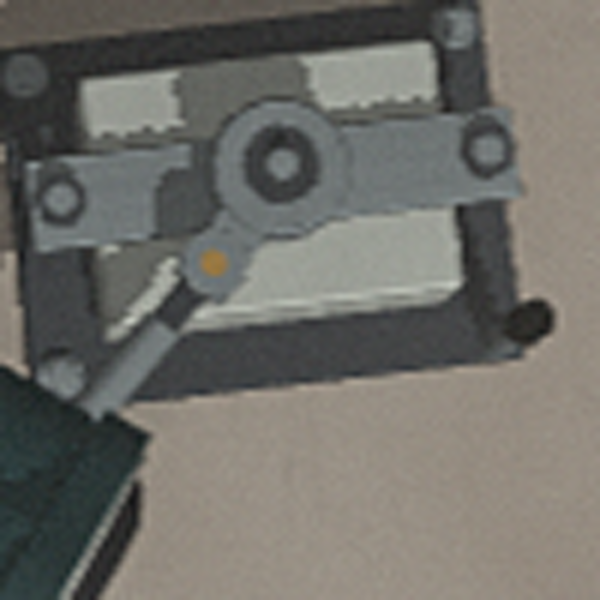

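View pics/w10.png

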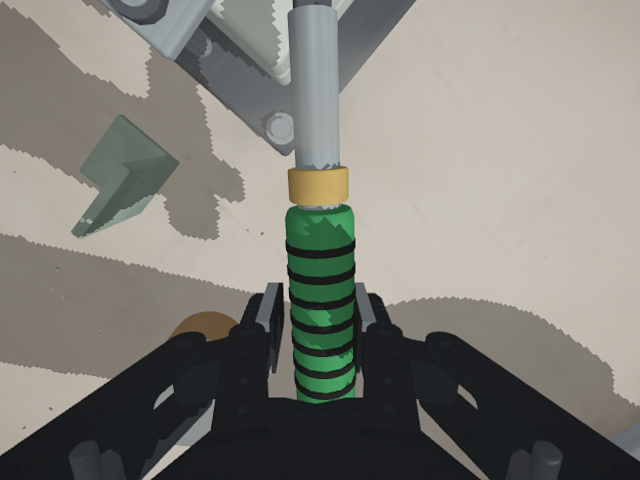

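The bend at the breakaway joint is now visible. I estimate 0.08–0.09 rad of give at about 12–13 N, so I hold here.

```bash
python3 -m handwheel '[{"wx":0.005,"wy":0,"wz":0,"x":0.02,"y":-0.4,"z":-0.08,"jaw":3},{"wx":0.005,"wy":0,"wz":0,"x":0.02,"y":-0.4,"z":-0.03,"jaw":3},{"wx":0,"wy":0,"wz":0,"x":0.02,"y":-0.4,"z":0,"jaw":3}]'
python3 -c "
from h import *
arc();give('t11.png');arc()"
```

```text
clock: 12.75
ee_pos: [0.4841, 0.0848, 0.0784]
ee_rot: [2.892, -1.172, -0.012]
contact_force: [-8.1, -9.7, 8.5]
gripper_width: 0.0304
t 12.75 turn 1.5767 tooltwist 1.6169 r 0.1861 z 0.0784 Ftan(resist+) 12.63 Frad -0.42 Fz 8.48 Mz 0.04 tilt [-0.015 -0.017] q [-1.06  0.7   1.08  2.13 -0.84  0.85 -1.8 ]
pin px 375.09335727109516 243.3536804308797 557 P [ 0.58767324 -0.01195668  0.112     ] rp 0.04451456066745632 head turn 1.5083496768041855 TCP-from-pin turn 1.5999393030318951 give~ 0.09158962622770961
t 12.80 turn 1.5783 tooltwist 1.6166 r 0.1862 z 0.0784 Ftan(resist+) 12.27 Frad 0.74 Fz 9.21 Mz 0.11 tilt [-0.015 -0.017] q [-1.06  0.7   1.08  2.13 -0.84  0.85 -1.8 ]
```

```bash
python3 -m handwheel '[{"wx":0.01,"wy":0.005,"wz":0,"x":0.02,"y":-0.39,"z":-0.12,"jaw":3},{"wx":0.005,"wy":0,"wz":0,"x":0.02,"y":-0.39,"z":-0.08,"jaw":3},{"wx":0,"wy":0,"wz":0,"x":0.02,"y":-0.39,"z":-0.08,"jaw":3},{"wx":0,"wy":0,"wz":0,"x":0.02,"y":-0.39,"z":-0.06,"jaw":3}]'
python3 -c "
from h import *
arc();give('t12.png');arc()"
python3 -m handwheel '[{"wx":0.005,"wy":0,"wz":0,"x":0.02,"y":-0.39,"z":-0.08,"jaw":3},{"wx":0,"wy":0,"wz":0,"x":0.02,"y":-0.39,"z":-0.08,"jaw":3},{"wx":0,"wy":0,"wz":0,"x":0.02,"y":-0.39,"z":-0.06,"jaw":3}]'
python3 -c "
from h import *
cor();give('t13.png');arc()"
```

```text
clock: 13.2
ee_pos: [0.4845, 0.0853, 0.079]
ee_rot: [2.879, -1.181, -0.019]
contact_force: [-7.2, -9.9, 2.1]
gripper_width: 0.03
t 13.20 turn 1.5804 tooltwist 1.6255 r 0.1861 z 0.0790 Ftan(resist+) 12.18 Frad -1.27 Fz 2.11 Mz 0.14 tilt [-0.023 -0.023] q [-1.07  0.71  1.08  2.12 -0.83  0.86 -1.82]
pin px 375.0660377358491 243.2698113207547 530 P [ 0.5878661 -0.011901   0.112    ] rp 0.0443968772583053 head turn 1.5120074693398284 TCP-from-pin turn 1.602811499566946 give~ 0.09080403022711758
t 13.25 turn 1.5814 tooltwist 1.6253 r 0.1861 z 0.0789 Ftan(resist+) 11.85 Frad -0.87 Fz 2.85 Mz 0.18 tilt [-0.023 -0.023] q [-1.07  0.71  1.08  2.12 -0.83  0.86 -1.82]
clock: 13.55
ee_pos: [0.4845, 0.0853, 0.0786]
ee_rot: [2.864, -1.186, -0.035]
contact_force: [-7.3, -9.9, 2.5]
gripper_width: 0.0297
t 13.55 turn 1.5804 tooltwist 1.6322 r 0.1862 z 0.0786 Ftan(resist+) 12.21 Frad -1.20 Fz 2.52 Mz 0.14 tilt [-0.037 -0.03 ] q [-1.07  0.72  1.09  2.11 -0.82  0.88 -1.84]
t 13.55 pos [0.4845 0.0853 0.0786] shift cm [ 0.12  0.01 -0.24] rot [ 0.047  0.006 -0.052] F [-7.28 -9.88  2.52] w 0.02972786735013258 q [-1.07  0.72  1.09  2.11 -0.82  0.88 -1.84]
pin px 375.0599613152805 243.2495164410058 517 P [ 0.58791274 -0.01188874  0.112     ] rp 0.04436776301719224 head turn 1.51287369278129 TCP-from-pin turn 1.6022246749345066 give~ 0.08935098215321657
t 13.60 turn 1.5811 tooltwist 1.6321 r 0.1862 z 0.0786 Ftan(resist+) 12.79 Frad -1.27 Fz 2.50 Mz 0.14 tilt [-0.037 -0.03 ] q [-1.07  0.72  1.09  2.11 -0.82  0.88 -1.84]
```

I held it for about 1.3 s with the give steady at roughly 0.09 rad and 12–13 N. Now I swing back.

```bash
python3 -m handwheel '[{"wx":0.02,"wy":0,"wz":-0.03,"x":0,"y":0.3,"z":-0.15,"jaw":3},{"wx":0.02,"wy":0,"wz":-0.04,"x":0,"y":0.5,"z":-0.1,"jaw":3},{"wx":0,"wy":0,"wz":-0.04,"x":0.02,"y":0.7,"z":0,"jaw":3},{"wx":0,"wy":0,"wz":-0.04,"x":0.02,"y":0.8,"z":0,"jaw":3}]'
python3 -c "
from h import *
cor()"
```

```text
clock: 14.0
ee_pos: [0.4655, 0.06, 0.0796]
ee_rot: [2.968, -0.975, -0.016]
contact_force: [0.3, -2.1, 0.4]
gripper_width: 0.0302
t 14.00 turn 1.4103 tooltwist 1.4820 r 0.1860 z 0.0796 Ftan(resist+) 1.59 Frad -1.33 Fz 0.40 Mz 0.07 tilt [-0.015 -0.014] q [-1.03  0.65  1.06  2.18 -0.8   0.8  -1.64]
t 14.0 pos [0.4655 0.06   0.0796] shift cm [ 0.1  -0.   -0.14] rot [ 0.02   0.005 -0.072] F [ 0.28 -2.06  0.4 ] w 0.03024433239211942 q [-1.03  0.65  1.06  2.18 -0.8   0.8  -1.64]
```

```bash
python3 -m handwheel '[{"wx":0.02,"wy":0,"wz":-0.07,"x":0.02,"y":0.7,"z":-0.1,"jaw":3},{"wx":0,"wy":0,"wz":-0.06,"x":0.02,"y":0.8,"z":0,"jaw":3},{"wx":0,"wy":0,"wz":-0.05,"x":0.02,"y":0.93,"z":0,"jaw":3},{"wx":0,"wy":0,"wz":-0.05,"x":0.02,"y":0.93,"z":0,"jaw":3}]'
python3 -c "
from h import *
cor()"
```

```text
clock: 14.4
ee_pos: [0.4505, 0.034, 0.0808]
ee_rot: [-3.072, 0.618, 0.005]
contact_force: [0.3, -0.3, -0.2]
gripper_width: 0.03
t 14.40 turn 1.2496 tooltwist 1.2443 r 0.1872 z 0.0808 Ftan(resist+) 0.20 Frad -0.39 Fz -0.22 Mz -0.01 tilt [-0.001  0.009] q [-0.94  0.57  1.    2.23 -0.76  0.74 -1.37]
t 14.4 pos [0.4505 0.034  0.0808] shift cm [ 0.22  0.   -0.02] rot [-0.007  0.005  0.005] F [ 0.28 -0.34 -0.22] w 0.03004106520290406 q [-0.94  0.57  1.    2.23 -0.76  0.74 -1.37]
```

```bash
python3 -m handwheel '[{"wx":0,"wy":0,"wz":-0.05,"x":0.1,"y":0.93,"z":0,"jaw":3},{"wx":0,"wy":0,"wz":-0.05,"x":0.1,"y":0.93,"z":0,"jaw":3},{"wx":0,"wy":0,"wz":-0.05,"x":0.05,"y":0.93,"z":0,"jaw":3},{"wx":0,"wy":0,"wz":-0.05,"x":0.05,"y":0.93,"z":0,"jaw":3},{"wx":0,"wy":0,"wz":-0.05,"x":0.05,"y":0.93,"z":0,"jaw":3},{"wx":0,"wy":0,"wz":-0.05,"x":0.05,"y":0.93,"z":0,"jaw":3}]'
python3 -c "
from h import *
cor()"
```

```text
clock: 15.0
ee_pos: [0.4432, -0.0128, 0.0809]
ee_rot: [-3.117, 0.132, -0.003]
contact_force: [0.0, -0.5, -0.5]
gripper_width: 0.0299
t 15.00 turn 0.9937 tooltwist 0.9314 r 0.1816 z 0.0809 Ftan(resist+) 0.50 Frad -0.09 Fz -0.52 Mz 0.06 tilt [0.003 0.022] q [-0.78  0.51  0.92  2.25 -0.7   0.69 -1.01]
t 15.0 pos [ 0.4432 -0.0128  0.0809] shift cm [-0.34 -0.02 -0.01] rot [-0.022  0.     0.062] F [ 0.02 -0.51 -0.52] w 0.029862156480809945 q [-0.78  0.51  0.92  2.25 -0.7   0.69 -1.01]
```

```bash
python3 -m handwheel '[{"wx":-0.02,"wy":0,"wz":-0.02,"x":-0.2,"y":0.93,"z":0,"jaw":3},{"wx":0,"wy":0,"wz":-0.03,"x":-0.1,"y":0.93,"z":0,"jaw":3},{"wx":0,"wy":0,"wz":-0.045,"x":0,"y":0.93,"z":0,"jaw":3},{"wx":0,"wy":0,"wz":-0.045,"x":0,"y":0.93,"z":0,"jaw":3},{"wx":0,"wy":0,"wz":-0.045,"x":0,"y":0.93,"z":0,"jaw":3}]'
python3 -c "
from h import *
cor()"
```

```text
clock: 15.5
ee_pos: [0.4413, -0.0556, 0.0808]
ee_rot: [-3.132, -0.168, -0.005]
contact_force: [-0.1, 0.8, -0.0]
gripper_width: 0.0301
t 15.50 turn 0.7576 tooltwist 0.7401 r 0.1823 z 0.0808 Ftan(resist+) -0.77 Frad 0.05 Fz -0.03 Mz 0.06 tilt [0.003 0.005] q [-0.66  0.49  0.87  2.24 -0.64  0.67 -0.78]
t 15.5 pos [ 0.4413 -0.0556  0.0808] shift cm [-0.27 -0.   -0.02] rot [-0.005 -0.003  0.017] F [-0.12  0.76 -0.03] w 0.030082024768376868 q [-0.66  0.49  0.87  2.24 -0.64  0.67 -0.78]
```

```bash
python3 -m handwheel '[{"wx":0,"wy":0,"wz":-0.04,"x":-0.15,"y":0.93,"z":0,"jaw":3},{"wx":0,"wy":0,"wz":-0.045,"x":-0.05,"y":0.93,"z":0,"jaw":3},{"wx":0,"wy":0,"wz":-0.045,"x":0,"y":0.93,"z":0,"jaw":3},{"wx":0,"wy":0,"wz":-0.045,"x":0,"y":0.93,"z":0,"jaw":3},{"wx":0,"wy":0,"wz":-0.045,"x":0,"y":0.93,"z":0,"jaw":3},{"wx":0,"wy":0,"wz":-0.045,"x":0,"y":0.93,"z":0,"jaw":3}]'
python3 -c "
from h import *
cor()"
python3 -m handwheel '[{"wx":0,"wy":0,"wz":-0.045,"x":-0.05,"y":0.93,"z":0,"jaw":3},{"wx":0,"wy":0,"wz":-0.045,"x":0,"y":0.93,"z":0,"jaw":3},{"wx":0,"wy":0,"wz":-0.045,"x":0,"y":0.93,"z":0,"jaw":3}]'
python3 -c "
from h import *
cor()"
```

```text
clock: 16.1
ee_pos: [0.4535, -0.1066, 0.0803]
ee_rot: [-3.078, -0.593, -0.006]
contact_force: [0.2, -0.2, 0.6]
gripper_width: 0.03
t 16.10 turn 0.4686 tooltwist 0.4661 r 0.1822 z 0.0803 Ftan(resist+) 0.24 Frad -0.11 Fz 0.60 Mz 0.03 tilt [0.002 0.008] q [-0.47  0.5   0.79  2.19 -0.59  0.67 -0.46]
t 16.1 pos [ 0.4535 -0.1066  0.0803] shift cm [-0.28 -0.   -0.07] rot [-0.006 -0.005  0.002] F [ 0.19 -0.18  0.6 ] w 0.03003592073293383 q [-0.47  0.5   0.79  2.19 -0.59  0.67 -0.46]
clock: 16.4
ee_pos: [0.4658, -0.1305, 0.0799]
ee_rot: [-3.028, -0.806, -0.006]
contact_force: [-0.4, 0.8, -0.2]
gripper_width: 0.0298
t 16.40 turn 0.3205 tooltwist 0.3269 r 0.1815 z 0.0799 Ftan(resist+) -0.87 Frad -0.02 Fz -0.17 Mz 0.04 tilt [0.002 0.009] q [-0.39  0.51  0.74  2.15 -0.57  0.68 -0.31]
t 16.4 pos [ 0.4658 -0.1305  0.0799] shift cm [-0.34  0.   -0.11] rot [-0.007 -0.006 -0.006] F [-0.42  0.76 -0.17] w 0.029800804321060102 q [-0.39  0.51  0.74  2.15 -0.57  0.68 -0.31]
```

```bash
python3 -m handwheel '[{"wx":0,"wy":0,"wz":-0.045,"x":-0.15,"y":0.9,"z":-0.05,"jaw":3},{"wx":0,"wy":0,"wz":-0.045,"x":-0.1,"y":0.9,"z":0,"jaw":3},{"wx":0,"wy":0,"wz":-0.045,"x":0,"y":0.9,"z":0,"jaw":3},{"wx":0,"wy":0,"wz":-0.045,"x":0,"y":0.9,"z":0,"jaw":3}]'
python3 -c "
from h import *
cor()"
python3 -m handwheel '[{"wx":0,"wy":0,"wz":-0.03,"x":-0.05,"y":0.5,"z":0,"jaw":3},{"wx":0,"wy":0,"wz":-0.03,"x":0,"y":0.5,"z":0,"jaw":3}]'
python3 -c "
from h import *
cor()"
```

```text
clock: 16.8
ee_pos: [0.4857, -0.1593, 0.0797]
ee_rot: [-2.938, -1.082, -0.007]
contact_force: [0.4, 0.5, 0.3]
gripper_width: 0.0302
t 16.80 turn 0.1279 tooltwist 0.1412 r 0.1822 z 0.0797 Ftan(resist+) -0.13 Frad -0.60 Fz 0.32 Mz 0.03 tilt [0.001 0.011] q [-0.28  0.54  0.68  2.08 -0.54  0.7  -0.11]
t 16.8 pos [ 0.4857 -0.1593  0.0797] shift cm [-0.28  0.   -0.13] rot [-0.008 -0.008 -0.013] F [0.37 0.5  0.32] w 0.03021603735462186 q [-0.28  0.54  0.68  2.08 -0.54  0.7  -0.11]
clock: 17.0
ee_pos: [0.493, -0.1666, 0.0795]
ee_rot: [-2.903, -1.174, -0.007]
contact_force: [-0.8, 0.1, 0.2]
gripper_width: 0.03
t 17.00 turn 0.0716 tooltwist 0.0787 r 0.1818 z 0.0795 Ftan(resist+) -0.64 Frad 0.56 Fz 0.23 Mz -0.01 tilt [0.    0.011] q [-0.26  0.54  0.66  2.06 -0.53  0.71 -0.05]
t 17.0 pos [ 0.493  -0.1666  0.0795] shift cm [-0.32  0.   -0.15] rot [-0.008 -0.008 -0.007] F [-0.85  0.06  0.23] w 0.030029021867172143 q [-0.26  0.54  0.66  2.06 -0.53  0.71 -0.05]
```

```bash
python3 -m handwheel '[{"wx":0,"wy":0,"wz":-0.025,"x":-0.1,"y":0.5,"z":-0.05,"jaw":3},{"wx":0,"wy":0,"wz":-0.025,"x":0,"y":0.4,"z":-0.05,"jaw":3},{"wx":0,"wy":0,"wz":-0.02,"x":0,"y":0.4,"z":0,"jaw":3}]'
python3 -c "
from h import *
cor()"
python3 -m handwheel '[{"wx":0,"wy":0,"wz":-0.01,"x":0,"y":0.25,"z":0,"jaw":3}]'
python3 -c "
from h import *
arc()"
python3 -m handwheel '[{"wx":0,"wy":0,"wz":-0.01,"x":0,"y":0.25,"z":0,"jaw":3}]'
python3 - <<'E'
from h import *
cor()
p,d=cams.capture('wrist');cv2.imwrite('pics/w14.png',p[:,:,::-1])
E
```

```text
clock: 17.3
ee_pos: [0.5022, -0.1761, 0.0802]
ee_rot: [-2.856, -1.282, -0.007]
contact_force: [-0.6, 0.2, -0.2]
gripper_width: 0.0295
t 17.30 turn -0.0009 tooltwist 0.0030 r 0.1824 z 0.0802 Ftan(resist+) -0.58 Frad 0.27 Fz -0.18 Mz -0.02 tilt [-0.     0.012] q [-0.22  0.55  0.64  2.03 -0.51  0.72  0.02]
t 17.3 pos [ 0.5022 -0.1761  0.0802] shift cm [-0.26  0.   -0.09] rot [-0.008 -0.009 -0.004] F [-0.61  0.18 -0.18] w 0.029463316585754875 q [-0.22  0.55  0.64  2.03 -0.51  0.72  0.02]
clock: 17.4
ee_pos: [0.503, -0.1767, 0.0798]
ee_rot: [-2.846, -1.297, -0.005]
contact_force: [-5.6, 5.6, 3.3]
gripper_width: 0.0302
t 17.40 turn -0.0067 tooltwist -0.0082 r 0.1823 z 0.0798 Ftan(resist+) -7.93 Frad -0.54 Fz 3.27 Mz -0.06 tilt [-0.003  0.014] q [-0.22  0.56  0.64  2.02 -0.51  0.73  0.03]
clock: 17.5
ee_pos: [0.503, -0.1765, 0.0793]
ee_rot: [-2.833, -1.31, -0.001]
contact_force: [-6.4, 5.9, 6.2]
gripper_width: 0.0302
t 17.50 turn -0.0060 tooltwist -0.0194 r 0.1822 z 0.0793 Ftan(resist+) -8.70 Frad -0.19 Fz 6.15 Mz -0.08 tilt [-0.008  0.019] q [-0.21  0.56  0.63  2.02 -0.51  0.74  0.04]
t 17.5 pos [ 0.503  -0.1765  0.0793] shift cm [-0.28 -0.01 -0.18] rot [-0.018 -0.009  0.013] F [-6.42  5.87  6.15] w 0.030155016449141123 q [-0.21  0.56  0.63  2.02 -0.51  0.74  0.04]
```

View pics/w14.png

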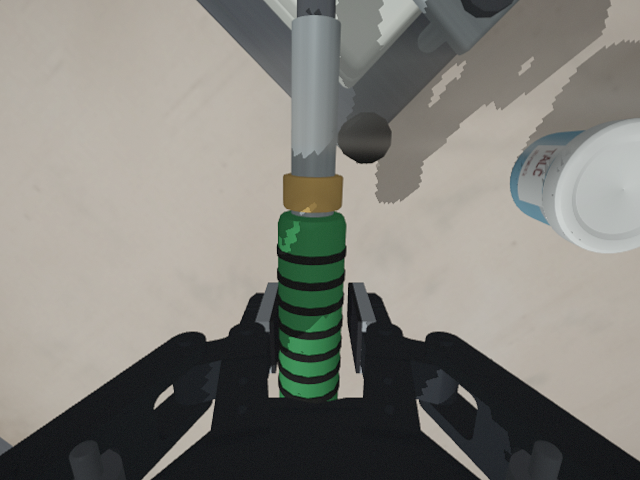

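It is against the post, with about 8 N of reaction and the shaft touching the post at (340,140). I centre, open and rise.

```bash
python3 -m handwheel '[{"wx":0,"wy":0,"wz":0,"x":0,"y":-0.1,"z":-0.1,"jaw":3},{"wx":0,"wy":0,"wz":0,"x":0,"y":-0.05,"z":0,"jaw":6},{"wx":0,"wy":0,"wz":0,"x":0,"y":0,"z":0,"jaw":6},{"wx":0,"wy":0,"wz":0,"x":0,"y":0,"z":0,"jaw":6},{"wx":0,"wy":0,"wz":0,"x":0,"y":0,"z":0,"jaw":6},{"wx":0,"wy":0,"wz":0,"x":0,"y":0,"z":0,"jaw":6}]'
python3 -c "
from h import *
cor()"
python3 -m handwheel '[{"wx":0,"wy":0,"wz":0,"x":0,"y":0,"z":-1,"jaw":6},{"wx":0,"wy":0,"wz":0,"x":0,"y":0,"z":-2,"jaw":6},{"wx":0,"wy":0,"wz":0,"x":0,"y":0,"z":-3,"jaw":6},{"wx":0,"wy":0,"wz":0,"x":0,"y":0,"z":-3,"jaw":6},{"wx":0,"wy":0,"wz":0,"x":0,"y":0,"z":-3,"jaw":6},{"wx":0,"wy":0,"wz":0,"x":-4,"y":0,"z":0,"jaw":6},{"wx":0,"wy":0,"wz":0,"x":-4,"y":0,"z":0,"jaw":6},{"wx":0,"wy":0,"wz":0,"x":0,"y":0,"z":0,"jaw":6}]'
python3 - <<'E'
from h import *
cor()
p,d=cams.capture('wrist');cv2.imwrite('pics/w15.png',p[:,:,::-1])
p,d=cams.capture('top');cv2.imwrite('pics/t15.png',cv2.resize(p[170:320,270:490,::-1],None,fx=3.6,fy=3.6,interpolation=cv2.INTER_CUBIC))
E
```

```text
clock: 18.15
ee_pos: [0.503, -0.1764, 0.0807]
ee_rot: [-2.835, -1.313, -0.003]
contact_force: [0.5, 0.3, -0.8]
gripper_width: 0.0599
t 18.15 turn -0.0056 tooltwist -0.0203 r 0.1820 z 0.0807 Ftan(resist+) 0.18 Frad -0.54 Fz -0.77 Mz 0.03 tilt [-0.006  0.017] q [-0.21  0.56  0.63  2.02 -0.51  0.73  0.04]
t 18.15 pos [ 0.503  -0.1764  0.0807] shift cm [-0.3  -0.   -0.03] rot [-0.015 -0.009  0.015] F [ 0.5   0.29 -0.77] w 0.05987031124385455 q [-0.21  0.56  0.63  2.02 -0.51  0.73  0.04]
clock: 18.95
ee_pos: [0.4518, -0.242, 0.2098]
ee_rot: [-2.837, -1.317, -0.007]
contact_force: [-0.4, 0.6, 0.9]
gripper_width: 0.0599
t 18.95 turn -0.0232 tooltwist -0.0224 r 0.2652 z 0.2098 Ftan(resist+) -0.65 Frad -0.22 Fz 0.88 Mz -0.05 tilt [-0.002  0.015] q [-0.23  0.32  0.81  1.99 -0.3   0.95  0.03]
t 18.95 pos [ 0.4518 -0.242   0.2098] shift cm [ 7.89  0.13 12.95] rot [-0.011 -0.01  -0.001] F [-0.36  0.59  0.88] w 0.059907470632434 q [-0.23  0.32  0.81  1.99 -0.3   0.95  0.03]
```

View pics/w15.png

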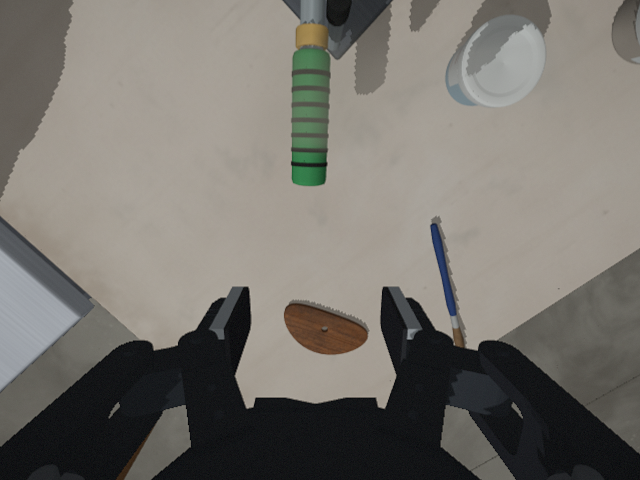

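View pics/t15.png

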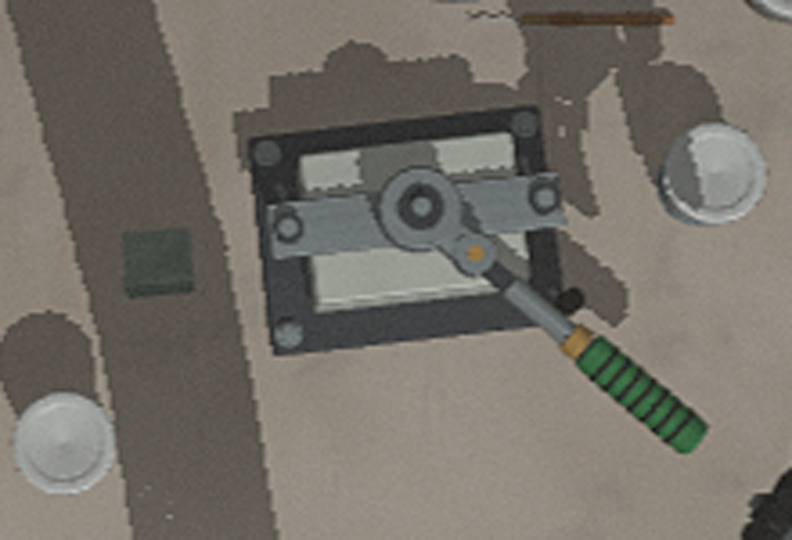

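The handle is parked exactly where it started, with its end at crop pixel (695,440). The tubs and tile sit at their original pixels and the gripper is clear of everything.

```bash
python3 -c "
from bench import env
print(env.finish_job())"
```

```text
the job is handed in; nothing more can be done
None
```

I tightened the bolt until the handle gave, held it, swung the handle back to its rest post, let go and handed the job in at about 19 s of the 67 s allowed. The hand-in reports no verdict.

- **Swing:** I caged the sleeve loosely between the fingers and swung it clockwise. The ratchet was biting by 0.58 rad. The force then rose to about 11 N, and the handle began to give with the head at about 1.46 rad.
- **Hold:** I held it for about 1.3 s at roughly 0.09 rad of give, estimated from the pin in the top view and the tool position, at 12–13 N.
- **Return:** I swung it back until it met the rest post, with a reaction of about 8 N. I then backed off, opened the fingers and lifted clear.

**Last checks:** The final top view shows the handle parked in its starting position and in line again. The tubs and tile are where they stood, and the gripper is clear.

**Disagreements:**
- The force rose more gradually after seating than I expected, over about 0.25 rad.
- The wrist force read about 0.5–1 N below the stated value for that give. The force alone suggests 0.05–0.09 rad, which is still within the 0.04–0.2 rad range.

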